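# Gauge a turned flange in the bench caliper

## Robot

A 7-joint arm with a two-finger parallel gripper is mounted at the origin on a cart in front of the work surface, level with it; the furniture and walls round the work are solid. World frame = base frame: x ahead of the robot, y to its left, z up, the work surface at z = 0. Lengths are in m, angles in rad, forces in N, time in s.
With the tool pointing down it reaches from about 0.35 to 0.9 m from the base axis. Payload 8.1 kg.
Tool frame: the origin (TCP) lies between the finger pads, 19 mm behind the fingertips; this is the grasp point; z points along the fingers, y is the line along which they close (so a half turn about z gives the same grasp; the last joint's range is limited). The gripper opens to 92 mm and grips with 3 to 60 N. Pads are 19 mm wide; open, the fingers measure 130 mm over their backs; the gripper's body (75 mm by 190 mm) begins 47 mm behind the grasp point.
Start: joints at [-1.418, 0.434, 0.025, 1.573, -0.012, 1.134, -0.075], TCP at [0.158, 0.605, 0.246] pointing down, gripper open.
Joint ranges: [-2.62, 2.62], [-0.44, 2.09], [-1.27, 1.32], [0.08, 2.57], [-1.32, 4.46], [0.12, 2], [-2.74, 2.74]. Speed limits (rad/s): [2.22, 2.22, 3.01, 3.01, 3.14, 3.14, 3.14].

## Interface

Orientations are given as a rotation vector (axis times angle).
In Python, from cell import arm gives the robot as it stands. The module is installed in compiled form; this text tells all that it offers.
- The arm moves only by the shell command python3 -m inch 'ROWS' [FORCE]. ROWS is text: rows parted by semicolons, each of 5 numbers parted by spaces: the shift along the tool's x, y, z in m, then the turn about the tool's z in rad, then the finger opening in m, from 0 to 0.0918. In form: x y z roll fingers; .... A call has 1 to 5 rows; each row is the pose to reach, as a shift and turn from the pose commanded when the call began, along the tool's axes at that moment; what a row does not reach only later rows make up. A row lasts 1/10 s, in which the tool goes at most 50 mm and 8.59 degrees, less where a joint would pass 70% of its speed; a pose out of reach is approached as far as the arm can. A call with a gripper value outside its range is refused whole. The fingers move at their own pace and stop on an object; FORCE is the grip in N (left out, the last holds). Time passes only in rows, so rows that repeat a pose let the fingers close. It gives the time, the measured TCP pose, the force, the opening and the grip force at its end, in the units of the state.
- arm.observe(): the state, without advancing time (a new reading comes with each control period).
- arm.get_image(name): name is "scene" or "top" or "wrist"; returns the picture (400x640x3 uint8, red, green, blue); there is no depth.
- arm.get_calibration(name): a dict with "intrinsics" (3x3 intrinsics, pixels), "pose" (4x4, takes a point from camera to world coordinates). Camera axes: x right, y up, looking along -z (the intrinsics and any distortion apply to the point x, -y, -z); pixel columns grow to the right and rows downward; lengths in m; the calibration is good to about 2 mm. A picture is of the moment at which its call begins: read the wrist's pose just before it. get_calibration takes no time and is no camera call; for the wrist camera it gives the pose at the moment of the call.
- arm.sign_off(): hands the job in; it is judged then, once.
Trained networks look in the newest picture that a camera, given by its name, has taken for a name from the list of things; names that differ only in an ending like _2 or _b are one class to them, and where a whole thing is asked for, a point or a joint stands for the part that bears it (a point fixed in the world has none). Each returns a list of dicts, best first, with "conf" (0 to 1); they miss things now and then, are a little off and sometimes report something else, mostly with a low value. They report only what shows in the picture. A call takes as long as a camera call. They do not tell look-alikes from the thing itself.
- arm.look_for(camera, query): "point" ([row, column] in pixels, amid what is visible of it).
- arm.silhouettes(camera, query): "region" (400x640 bool, what is visible of it) and "point" ([row, column] in pixels, amid what is visible of it).
- arm.place_of(camera, query): "point" ([row, column] in pixels: a listed point, or the origin of a listed thing).
The state is a dict: "clock": time; "joints": joint angles; "dq": joint speeds; "joint_efforts": joint torques, N m; "position": TCP position; "ee_rot": TCP orientation; "force": force on the tool from outside, world axes, zero at the start; "ft_torque": the same for the moment, N m; "width": opening from 0.0 (shut) to 1.0 (fully open); "gripper_force": force on a finger pad.
Only numpy, scipy, OpenCV 4.12 (cv2) and the standard library are available. Lean on these libraries where they do the work, as an engineer would, in place of code of your own. Each camera call takes 0.05 s, during which the arm holds its last target. There are 200 camera calls.

## Task

Slide the turned flange (the big flat disc with a low hub) over the worktop into the open jaws of the bench caliper until it lies flat against the back stop between them. Then slide the moving jaw gently shut, so that the flange is pressed against the sprung anvil with a light measuring force of about 6 newtons, and leave it gripped like that for reading. The magnifier lamp hangs low over the jaw: reach in under it without bumping it, and leave everything else on the bench where it is.

Things in the scene. Friction and masses are not known exactly. Their poses are not given: they have to be found in the camera images.
- flange: turned aluminium flange lying flat: disc about 100 mm across (give or take 2 or 3 mm: the exact size is what the caliper shall find), 22 mm thick, central hub 45 mm across rising to 38 mm; about 0.5 kg. Origin: centre of its underside; z up. Sliding it over the bench takes 2 to 5 N.
- gauge: bench caliper screwed to the bench; origin: bench level at the measuring spot, centre of a 100 mm part touching stop and anvil. x points from the operator to the beam, y left, z up. Beam: x 58 to 78, y -196 to 150, 44 mm high. Fixed jaw: grey arm y 67 to 95, x -24 to 58, 42 mm high, a dial on it up to 90 mm. Jaws are 3 mm clear of the bench and open at the front; the flange slides on the bench.
- anvil: sprung steel measuring pad on the fixed jaw. Origin: on its measuring face at bench level; axes as the caliper's, the face looks to -y; pad x -15 to 15, z 3 to 27 mm. A stiff spring gives 0.5 mm at 6 N, 4 mm at most; the pointer of the dial turns with it (grey band on the dial: 4 to 9 N).
- jaw: moving jaw; slides to the anvil (+y), takes about 6 N to move, stays where left unless pressed back by more than that. Starts 26 to 40 mm wider open than the flange. Axes as the caliper's; origin on its measuring face at bench level (pad x -15 to 15, z 3 to 27 mm). Its arm: y -20 to -4, x -24 to 56, z 3 to 38 mm; the plain outer side (y -20) can be pushed.
- lamp: white rectangular magnifier lamp with clear lens, fixed to the caliper, same origin and axes. Level head over the moving jaw: x -52 to 72, y -184 to -66, z 200 to 218 mm; a bent arm carries it from a post at x 68, y -187 mm. A tool pointing straight down at the jaw hits it; one leaning back towards the operator by about 40 degrees passes under its front edge.
- jaw_grip (a point): ribbed finger grip standing on the moving jaw: 12 mm thick along y, x -14 to 14, z -14 to 14 mm about this point, which is its centre, 50 mm over the bench. Axes as the jaw's. The jaw's carriage on the beam begins 50 mm farther in x, reaches 54 mm to -y and is 51 mm high.
- back_stop (a point): centre of the back stop's face at half height (15 mm over the bench): steel block on the beam, 48 mm wide along y, 24 mm high, facing -x of the caliper, 50 mm from the caliper's origin. Axes as the caliper's.
- bush: bystander: turned steel bush standing upright, 62 mm across, 42 mm high, with a 34 mm bore. Origin: centre of underside. It and the flange swap places from start to start.
- pink_tin: bystander: short pink tin, 66 mm across, 64 mm high; origin: centre of underside
- screw_jar: bystander: clear jar of screws with a white cap, 58 mm across, 68 mm high; origin: centre of underside
- spool: bystander: black spool of copper wire, 68 mm across, 50 mm high; origin: underside
- tape_measure: bystander: yellow tape measure, 40x76x64 mm; origin: underside
- box_seal: bystander: small carton, 62x95x50 mm, lower of two; origin: underside
- box_relay: bystander: smaller carton, 58x75x38 mm, lying on the other; origin: underside
- marker: bystander: dark marker pen, 132 mm long, 18 mm thick, lying on the bench; origin near its middle
There are look-alikes about, which are no part of the job. Of the things that look like the flange, the larger one is meant.

How it is judged:
By the outcome, as a careful person would: the job done as asked, in the order asked, and still so for the second after the job is handed in, with the robot touching nothing.
It also fails if it takes over 72 s, if anything falls off the work surface, if the arm or the gripper's body presses on something with over 40 N, if the wrist force passes 120 N, or if a joint passes its speed limit or range.

## Working session

There is one attempt and no reset: what is moved stays moved. The work goes in short steps, Python scripts to look and compute and a shell command to move; the robot and the scene stay as the last step left them, time stands still between calls to the robot, and variables do not carry over. Pictures are saved under pics/ and viewed, at most 10 in all, crops included, and the job is handed in when it is done.

```bash
mkdir -p pics
cat > h.py <<'E'
import numpy as np, cv2
from cell import arm
from scipy.spatial.transform import Rotation as R
def ray(cam,rc,cal=None):
    c=cal or arm.get_calibration(cam); K=np.array(c["intrinsics"]);P=np.array(c["pose"])
    d=np.array([(rc[1]-K[0,2])/K[0,0],-(rc[0]-K[1,2])/K[1,1],-1.]); return P[:3,3],P[:3,:3]@d
def at(cam,rc,z,cal=None):
    o,d=ray(cam,rc,cal); return o+d*(z-o[2])/d[2]
def px(cam,p,cal=None):
    c=cal or arm.get_calibration(cam); K=np.array(c["intrinsics"]);P=np.array(c["pose"])
    q=P[:3,:3].T@(np.array(p)-P[:3,3]); return [K[1,2]-K[1,1]*q[1]/-q[2], K[0,2]+K[0,0]*q[0]/-q[2]]
def save(cam,f):
    im=arm.get_image(cam); cv2.imwrite("pics/"+f,im[:,:,::-1]); return im
E
cat > a.py <<'E'
from h import *
np.set_printoptions(precision=4,suppress=True)
for c in("scene","top","wrist"):
    save(c,c+"0.png"); k=arm.get_calibration(c); print(c,k.keys(),np.array(k["pose"])[:3,3],np.array(k["intrinsics"])[0])
s=arm.observe();print(s["position"],s["ee_rot"],s["force"],s["clock"])
Z=dict(flange=0,gauge=0,anvil=0,jaw=0,jaw_grip=.05,back_stop=.015,bush=0,lamp=0)
for c in("scene","top"):
    for q,z in Z.items():
        for r in arm.place_of(c,q)[:3]: print(c,q,round(r["conf"],2),np.round(r["point"]),at(c,r["point"],z))
E
python3 a.py; python3 -c "
import cv2;import numpy as np
cv2.imwrite('pics/both.png',np.vstack([cv2.imread('pics/scene0.png'),cv2.imread('pics/top0.png')])[:, :])"
```

```text
scene dict_keys(['intrinsics', 'pose']) [-0.2135 -0.4365  0.9387] [446.3699   0.     318.6952]
top dict_keys(['intrinsics', 'pose']) [ 0.42   -0.0123  1.2892] [474.7899   0.     320.2968]
wrist dict_keys(['intrinsics', 'pose']) [0.0903 0.6226 0.3837] [324.4081   0.     319.3692]
[0.1581 0.6043 0.245 ] [-0.4008 -3.1159  0.0018] [ 0.1045  0.2304 -0.1401] 0.15
scene flange 0.87 [275. 402.] [ 0.4716 -0.2998  0.    ]
scene flange 0.63 [200. 434.] [ 0.7706 -0.2843 -0.    ]
scene flange 0.5 [206. 326.] [ 0.5974 -0.0141  0.    ]
scene gauge 0.94 [211. 339.] [ 0.5954 -0.0576  0.    ]
scene gauge 0.47 [236. 457.] [ 0.6669 -0.3834  0.    ]
scene anvil 0.61 [198. 229.] [0.4849 0.2569 0.    ]
scene anvil 0.38 [205. 324.] [ 0.5955 -0.0065  0.    ]
scene jaw 0.88 [222. 367.] [ 0.5971 -0.1449  0.    ]
scene jaw 0.53 [237. 455.] [ 0.6623 -0.3794  0.    ]
scene jaw_grip 0.83 [211. 372.] [ 0.5962 -0.1544  0.05  ]
scene back_stop 0.75 [200. 349.] [ 0.6381 -0.0675  0.015 ]
scene back_stop 0.46 [197. 228.] [0.4755 0.2512 0.015 ]
scene back_stop 0.46 [269. 299.] [ 0.3531 -0.066   0.015 ]
scene bush 0.68 [226. 276.] [0.4582 0.0712 0.    ]
top flange 0.85 [131. 409.] [ 0.7704 -0.2894  0.    ]
top flange 0.76 [242. 409.] [ 0.4593 -0.2886  0.    ]
top anvil 0.44 [189. 309.] [ 0.6018 -0.0128  0.    ]
top jaw 0.64 [190. 357.] [ 0.6006 -0.1447  0.    ]
top jaw_grip 0.43 [188. 361.] [ 0.5989 -0.1506  0.05  ]
top back_stop 0.81 [170. 327.] [ 0.6511 -0.0604  0.015 ]
top back_stop 0.62 [263. 178.] [0.3958 0.3303 0.015 ]
top back_stop 0.46 [230. 206.] [0.4848 0.2597 0.015 ]
top bush 0.82 [236. 275.] [0.4712 0.0753 0.    ]
top lamp 0.6 [239. 274.] [0.4628 0.0791 0.    ]
```

View pics/scene0.png

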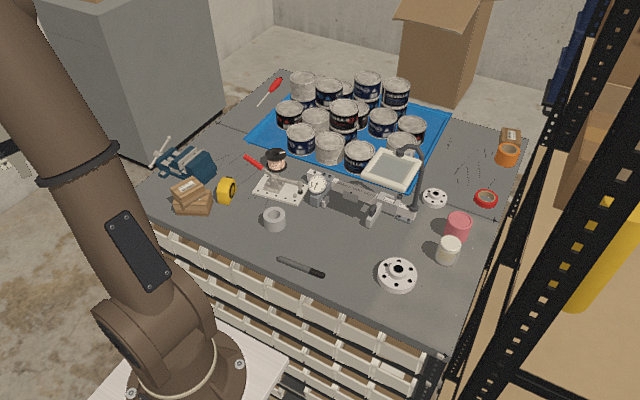

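View pics/top0.png

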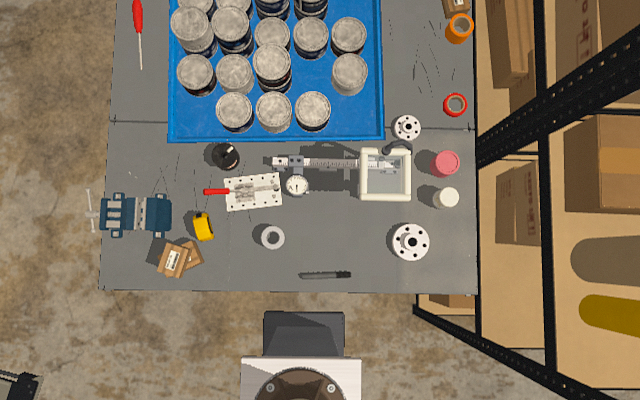

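The flange is the larger of the two look-alikes, at top pixel (242, 409), about world (0.465, -0.293). The caliper origin is near (0.598, -0.061) with its axes nearly parallel to world. The lamp is at top (175, 385), over the moving jaw. I'll move towards the flange now, rolling so that the camera ends up on the +y side.

```bash
python3 -m inch '-0.0264 -0.0398 0 0.14 0.09; -0.0528 -0.0796 0 0.28 0.09; -0.079 -0.119 0 0.42 0.09; -0.106 -0.159 0 0.56 0.09; -0.132 -0.199 0 0.70 0.09'
cat > to.py <<'E'
# python3 to.py x y z yaw_of_tool_x_deg : shift in tool axes & roll to reach
from h import *; import sys
s=arm.observe(); M=R.from_rotvec(s["ee_rot"]).as_matrix()
t=[float(v) for v in sys.argv[1:]]
yaw=np.degrees(np.arctan2(M[1,0],M[0,0]))
print("shift",np.round(M.T@(np.array(t[:3])-s["position"]),4),"roll",np.round(-np.radians((t[3]-yaw+180)%360-180),3))
print("pos",np.round(s["position"],4),"yaw",round(yaw,2),"tool z",np.round(M[:,2],3),"F",np.round(s["force"],2),"w",s["width"],"gf",s["gripper_force"],"t",s["clock"])
print("q",np.round(s["joints"],3))
E
python3 to.py 0.465 -0.293 0.2 90
```

```text
clock: 1.45
position: [0.236, 0.3769, 0.2456]
ee_rot: [-1.453, -2.785, -0.001]
force: [0.8, 0.8, 0.6]
width: 0.977
gripper_force: 0.0
shift [-0.6805 -0.1955  0.0452] roll 0.609
pos [0.236  0.3769 0.2456] yaw 124.9 tool z [ 0.     0.001 -1.   ] F [0.83 0.76 0.59] w 0.9772463047711435 gf 0.0 t 1.45
q [-1.313  0.134  0.204  2.001 -0.032  1.008 -0.483]
```

```bash
python3 -m inch '-0.047 -0.0135 0 0.12 0.09; -0.094 -0.027 0 0.24 0.09; -0.141 -0.04 0 0.36 0.09; -0.188 -0.054 0 0.48 0.09; -0.235 -0.067 0 0.609 0.09' >/dev/null
python3 to.py 0.465 -0.293 0.2 90
```

```text
shift [-0.4395  0.1479  0.0453] roll 0.001
pos [0.3166 0.1463 0.2458] yaw 90.07 tool z [ 0.001  0.001 -1.   ] F [ 1.23  0.62 -0.53] w 0.9814540958351428 gf 0.0 t 1.95
q [-1.051 -0.065  0.45   2.199  0.033  1.    -0.618]
```

```bash
python3 -m inch '-0.045 0.012 0 0 0.09; -0.09 0.024 0 0 0.09; -0.14 0.035 0 0 0.09; -0.185 0.046 0 0 0.09; -0.23 0.058 0 0 0.09' >/dev/null
python3 to.py 0.465 -0.293 0.2 90
```

```text
shift [-0.21    0.088   0.0458] roll 0.006
pos [ 0.3757 -0.0836  0.246 ] yaw 90.34 tool z [ 0.002  0.001 -1.   ] F [ 1.63  1.26 -0.4 ] w 0.9824524222213319 gf 0.0 t 2.45
q [-0.774 -0.016  0.88   2.154  0.012  0.996  0.105]
```

```bash
python3 -m inch '-0.043 0.018 0 0 0.09; -0.086 0.036 0 0 0.09; -0.13 0.054 0.01 0 0.09; -0.17 0.072 0.03 0 0.09; -0.21 0.088 0.045 0 0.09' >/dev/null
python3 to.py 0.465 -0.293 0.2 90
cat > b.py <<'E'
from h import *
cal=arm.get_calibration("wrist"); save("wrist","w1.png")
np.set_printoptions(precision=4,suppress=True)
for q in("flange",):
    for r in arm.place_of("wrist",q)[:2]: print(q,r["conf"],r["point"],at("wrist",r["point"],0,cal))
    for r in arm.silhouettes("wrist",q)[:2]:
        m=r["region"].astype(np.uint8); print(m.sum()); c=max(cv2.findContours(m,0,1)[0],key=len)[:,0]
        P=np.array([at("wrist",(v,u),0.022,cal) for u,v in cv2.convexHull(c)[:,0]]).astype(np.float32)
        print(cv2.minEnclosingCircle(P[:,:2]))
save("top","t1.png"); save("scene","s1.png")
E
python3 b.py; python3 -c "
import cv2,numpy as np
a=cv2.imread('pics/s1.png')[100:350,250:550];b=cv2.imread('pics/t1.png')[100:350,250:550]
cv2.imwrite('pics/st1.png',cv2.resize(np.hstack([a,b]),(800,333)))"
```

```text
shift [-0.0004 -0.0009 -0.001 ] roll 0.007
pos [ 0.4659 -0.2926  0.199 ] yaw 90.4 tool z [-0.001  0.    -1.   ] F [0.96 0.95 0.03] w 0.9864557807888887 gf 0.0 t 2.95
q [-0.176  0.469  0.911  1.867 -0.433  1.018  0.924]
flange 0.88 [170.8, 610.5] [ 0.7715 -0.2792  0.    ]
flange 0.7 [177.7, 315.8] [ 0.4615 -0.2887  0.    ]
1679Traceback (most recent call last):
  File "b.py", line 9, in <module>
    print(cv2.minEnclosingCircle(P[:,:2]))
          ~~~~~~~~~~~~~~~~~~~~~~^^^^^^^^^
cv2.error: OpenCV(4.12.0) /io/opencv/modules/imgproc/src/shapedescr.cpp:201: error: (-215:Assertion failed) count >= 0 && (depth == CV_32F || depth == CV_32S) in function 'minEnclosingCircle'

[ WARN:0@0.016] global loadsave.cpp:275 findDecoder imread_('pics/s1.png'): can't open/read file: check file path/integrity
Traceback (most recent call last):
TypeError: 'NoneType' object is not subscriptable
```

View pics/w1.png

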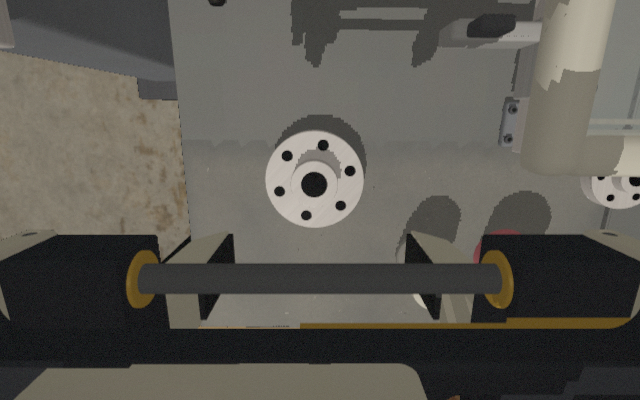

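The wrist view shows the flange at (180, 315), with the lamp head close to the camera at upper right. I'll refine the flange position and look at the gripper from the other cameras.

```bash
cat > b.py <<'E'
from h import *
np.set_printoptions(precision=4,suppress=True)
cal=arm.get_calibration("wrist"); arm.get_image("wrist")
for r in arm.silhouettes("wrist","flange")[:3]:
        c=max(cv2.findContours(r["region"].astype(np.uint8),0,1)[0],key=len)[:,0]
        P=np.array([at("wrist",(v,u),0.022,cal)[:2] for u,v in cv2.convexHull(c)[:,0]],np.float32).reshape(-1,1,2)
        print(r["conf"],r["point"],cv2.minEnclosingCircle(P), P[:,0].min(0),P[:,0].max(0))
save("top","t1.png"); save("scene","s1.png")
E
python3 b.py; python3 -c "
import cv2,numpy as np
a=cv2.imread('pics/s1.png')[100:350,250:550];b=cv2.imread('pics/t1.png')[100:350,250:550]
cv2.imwrite('pics/st1.png',cv2.resize(np.hstack([a,b]),(800,333)))"
```

```text
0.96 [175.6, 320.4] ((0.4599733054637909, -0.2871939241886139), 0.04990129545331001) [ 0.4118 -0.3362] [ 0.5085 -0.2376]
0.58 [186.8, 613.4] ((0.7538955807685852, -0.2953513264656067), 0.03420871123671532) [ 0.7231 -0.3143] [ 0.7847 -0.2786]
```

View pics/st1.png

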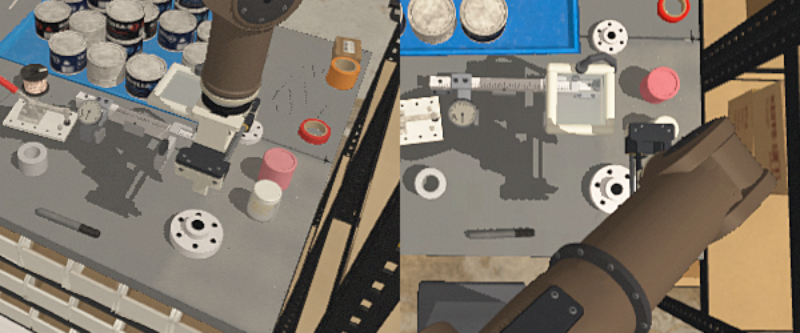

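```bash
python3 -m inch '0.005 -0.006 0.04 0.13 0.09; 0.005 -0.006 0.08 0.26 0.09; 0.005 -0.006 0.12 0.26 0.09; 0.005 -0.006 0.145 0.26 0.09; 0.005 -0.006 0.153 0.26 0.09' >/dev/null; python3 to.py 0.460 -0.2875 0.045 75
```

```text
shift [-0.0036  0.0024  0.0011] roll 0.01
pos [ 0.4586 -0.2834  0.0461] yaw 75.6 tool z [-0.002  0.002 -1.   ] F [0.32 0.18 0.82] w 0.9809774628673348 gf 0.0 t 3.8
q [-0.075  0.674  0.776  2.023 -0.709  0.738  0.895]
```

```bash
python3 -m inch '-0.003 0.002 0.001 0 0.06; -0.003 0.002 0.001 0 0.03; -0.003 0.002 0.001 0 0.03; -0.003 0.002 0.001 0 0.03; -0.003 0.002 0.001 0 0.03' 15 >/dev/null; python3 to.py 0.49 -0.061 0.045 87
```

```text
shift [ 0.2286 -0.0289  0.0022] roll -0.202
pos [ 0.4605 -0.2895  0.0472] yaw 75.45 tool z [ 0.001 -0.    -1.   ] F [-1.3   0.73 -0.79] w 0.594579764904195 gf 0.0 t 4.3
q [-0.067  0.677  0.777  2.013 -0.709  0.741  0.898]
```

```bash
python3 -m inch '0 0 0.0015 0 0.03; 0 0 0.0015 0 0.03; 0 0 0.0015 0 0.03; 0 0 0.0015 0 0.03; 0 0 0.0015 0 0.03' 15 ; python3 to.py 0.48 -0.061 0.045 87
```

```text
clock: 4.8
position: [0.4602, -0.2895, 0.0451]
ee_rot: [2.485, 1.922, 0.0]
force: [0.4, 0.9, 4.9]
width: 0.485
gripper_force: 15.0
shift [ 2.261e-01 -3.830e-02  1.000e-04] roll -0.202
pos [ 0.4602 -0.2895  0.0451] yaw 75.44 tool z [ 0.  0. -1.] F [0.43 0.9  4.9 ] w 0.4854600375942989 gf 15.000324547290802 t 4.8
q [-0.064  0.68   0.774  2.014 -0.712  0.738  0.9  ]
```

```bash
python3 -m inch '0.015 -0.006 0 0 0.03; 0.04 -0.016 0 0 0.03; 0.065 -0.026 0 0 0.03; 0.085 -0.035 0 0 0.03; 0.103 -0.042 0 0 0.03' 15 ; python3 to.py 0.445 -0.071 0.045 87
```

```text
clock: 5.3
position: [0.4453, -0.1792, 0.0451]
ee_rot: [2.484, 1.921, -0.001]
force: [1.1, -3.0, -0.7]
width: 0.482
gripper_force: 15.0
shift [ 1.047e-01 -2.750e-02 -1.000e-04] roll -0.202
pos [ 0.4453 -0.1792  0.0451] yaw 75.42 tool z [ 0.001 -0.002 -1.   ] F [ 1.14 -3.03 -0.69] w 0.4815929773637001 gf 15.000152438879013 t 5.3
q [-0.294  0.609  0.793  2.17  -0.734  0.652  0.768]
```

```bash
python3 -m inch '0.02 -0.005 0 -0.04 0.03; 0.045 -0.012 0 -0.09 0.03; 0.07 -0.018 0 -0.14 0.03; 0.09 -0.024 0 -0.18 0.03; 0.105 -0.0275 0 -0.2 0.03' 15 >/dev/null
cat > c.py <<'E'
from h import *
np.set_printoptions(precision=4,suppress=True)
Z=dict(gauge=0,anvil=0,jaw=0,jaw_grip=.05,back_stop=.015,lamp=0)
for c in("wrist","top","scene"):
    cal=arm.get_calibration(c); save(c,c+"2.png")
    for q,z in Z.items():
        for r in arm.place_of(c,q)[:1]: print(c,q,round(r["conf"],2),np.round(r["point"]),at(c,r["point"],z,cal))
E
python3 c.py; python3 to.py 0.5 -0.063 0.045 87
```

```text
wrist anvil 0.96 [118. 596.] [ 0.6002 -0.0111  0.    ]
top anvil 0.7 [197. 442.] [ 0.5868 -0.3802  0.    ]
top jaw 0.46 [189. 354.] [ 0.6041 -0.1383  0.    ]
top jaw_grip 0.59 [187. 362.] [ 0.6021 -0.1533  0.05  ]
top lamp 0.25 [167. 439.] [ 0.6686 -0.372   0.    ]
scene gauge 0.97 [211. 344.] [ 0.6018 -0.0684  0.    ]
scene jaw 0.56 [222. 366.] [ 0.5954 -0.1435  0.    ]
scene jaw_grip 0.9 [210. 374.] [ 0.6027 -0.1575  0.05  ]
scene back_stop 0.68 [199. 348.] [ 0.6384 -0.0638  0.015 ]
shift [0.0089 0.0543 0.0001] roll -0.0
pos [ 0.4453 -0.069   0.0451] yaw 86.97 tool z [-0.     0.003 -1.   ] F [-0.97  7.5   6.31] w 0.48355212814897264 gf 15.001256167888641 t 6.85
q [-0.513  0.561  0.756  2.235 -0.709  0.599  0.725]
```

```bash
python3 -c "
import cv2,numpy as np
a=cv2.imread('pics/scene2.png')[120:300,220:500];b=cv2.imread('pics/top2.png')[100:300,220:480]
cv2.imwrite('pics/st2.png',np.vstack([np.hstack([cv2.resize(a,(400,257)),cv2.resize(b,(400,257))]),cv2.resize(cv2.imread('pics/wrist2.png')[:,:],(800,343))[:, :]])[:600])"
```

```text
(no output)
```

View pics/st2.png

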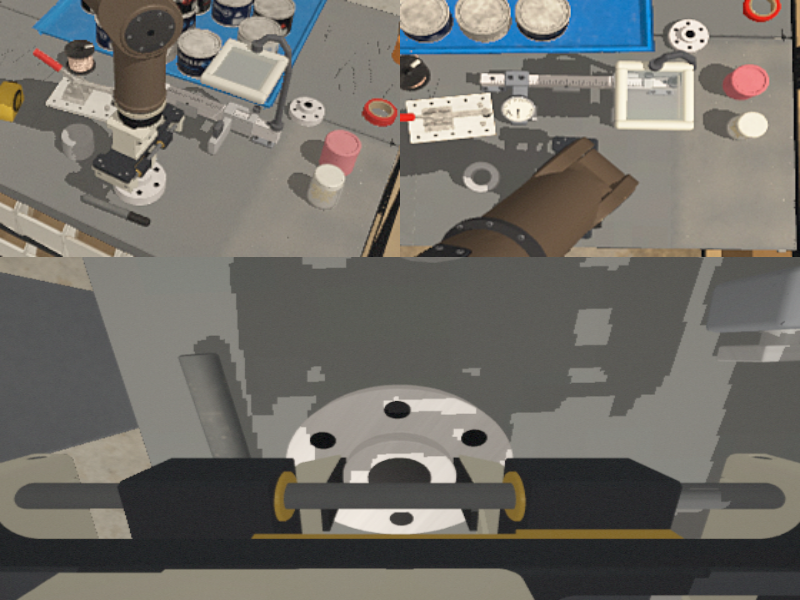

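The flange is gripped by its hub and lies in front of the open jaws, at about (0.445, -0.069). In the wrist view the hub is between the pads. The lamp head is at upper right, with about 15 mm of side clearance on the way in. Sliding in now.

```bash
python3 -m inch '0.008 0.02 0 0 0.03; 0.009 0.05 0 0 0.03; 0.010 0.08 0 0 0.03; 0.011 0.11 0 0 0.03; 0.012 0.128 0 0 0.03' 15 >/dev/null; python3 to.py 0.595 -0.064 0.045 87
```

```text
shift [ 0.0027  0.0209 -0.0006] roll -0.001
pos [ 0.574  -0.0656  0.0445] yaw 86.92 tool z [-0.002  0.    -1.   ] F [-4.94  0.05  4.59] w 0.4822070513714069 gf 14.994241297245026 t 7.35
q [-0.483  0.718  0.761  1.927 -0.697  0.784  0.622]
```

```bash
python3 -m inch '0.001 0.006 0 0 0.03; 0.001 0.011 0 0 0.03; 0.002 0.015 0 0 0.03; 0.002 0.018 0 0 0.03; 0.002 0.021 0 0 0.03' 15 >/dev/null; python3 to.py 0.6 -0.064 0.045 87; python3 -m inch '0 0.001 0 0 0.03; 0 0.002 0 0 0.03; 0 0.003 0 0 0.03' ;python3 to.py 0.6 -0.064 0.045 87
```

```text
shift [ 0.0008  0.0059 -0.0003] roll -0.002
pos [ 0.594  -0.0645  0.0447] yaw 86.89 tool z [-0.001  0.    -1.   ] F [-1.81  0.5  -3.99] w 0.4809326810121064 gf 14.986259937286377 t 7.85
q [-0.476  0.742  0.76   1.877 -0.697  0.812  0.605]
clock: 8.15
position: [0.5978, -0.0648, 0.0449]
ee_rot: [2.28, 2.161, 0.0]
force: [-0.3, 0.0, -5.5]
width: 0.482
gripper_force: 15.0
shift [ 0.0009  0.0021 -0.0001] roll -0.002
pos [ 0.5978 -0.0648  0.0449] yaw 86.91 tool z [ 0.  0. -1.] F [-0.34  0.02 -5.5 ] w 0.48200743951353914 gf 14.987253695726395 t 8.15
q [-0.474  0.746  0.76   1.868 -0.697  0.816  0.603]
```

```bash
for i in 1 2; do python3 -m inch '0 0.001 0 0 0.03; 0 0.002 0 0 0.03; 0 0.002 0 0 0.03' | grep -E "posi|force:";done
```

```text
position: [0.5999, -0.065, 0.045]
force: [-0.0, 0.3, -6.5]
gripper_force: 15.0
position: [0.6011, -0.0651, 0.0449]
force: [-2.4, 0.4, -4.5]
gripper_force: 15.0
```

```bash
for i in 1 2; do python3 -m inch '0 0.001 0 0 0.03; 0 0.002 0 0 0.03; 0 0.002 0 0 0.03' | grep -E "posi|force:";done
```

```text
position: [0.6013, -0.0651, 0.0446]
force: [-8.9, 1.1, 0.9]
gripper_force: 15.0
position: [0.6015, -0.0652, 0.0444]
force: [-15.2, 1.3, 5.8]
gripper_force: 15.0
```

The flange has met the stop: position holds at x ≈ 0.6014 while the force rises. I'll relax, release and lift straight up, then think about the jaw.

```bash
python3 -m inch '0 -0.002 0 0 0.03; 0 -0.0035 0 0 0.06; 0 -0.0035 0 0 0.06; 0 -0.0035 0 0 0.06; 0 -0.0035 -0.002 0 0.06' | grep -E "posi|force:|wid"; python3 -m inch '0 0 -0.02 0 0.06; 0 0 -0.05 0 0.06; 0 0 -0.07 0 0.06' >/dev/null; python3 to.py 0.5 -0.05 0.15 87
cat > d.py <<'E'
from h import *
np.set_printoptions(precision=4,suppress=True)
for c in("wrist","top","scene"):
    cal=arm.get_calibration(c); save(c,c+"3.png")
    for q,z in dict(flange=0,jaw=0,jaw_grip=.05,lamp=0).items():
        for r in arm.place_of(c,q)[:2]: print(c,q,round(r["conf"],2),np.round(r["point"]),at(c,r["point"],z,cal))
print(arm.get_calibration("wrist")["pose"])
E
python3 d.py;  python3 -c "
import cv2,numpy as np
a=cv2.imread('pics/scene3.png')[120:300,220:500];b=cv2.imread('pics/top3.png')[100:300,220:480]
cv2.imwrite('pics/st3.png',np.vstack([np.hstack([cv2.resize(a,(400,257)),cv2.resize(b,(400,257))]),cv2.resize(cv2.imread('pics/wrist3.png')[:,:],(800,343))[:, :]])[:600])"
```

```text
position: [0.6028, -0.0652, 0.0473]
force: [1.0, 0.6, 0.0]
width: 0.655
gripper_force: 0.0
shift [ 0.01   -0.1035 -0.0313] roll -0.002
pos [ 0.6029 -0.0656  0.1189] yaw 86.88 tool z [ 0.002 -0.001 -1.   ] F [0.1  0.15 0.76] w 0.6538425436500159 gf 0.0 t 10.15
q [-0.527  0.663  0.848  1.809 -0.604  0.949  0.53 ]
wrist flange 0.75 [197. 317.] [ 0.6011 -0.0624  0.    ]
wrist jaw 0.95 [286. 320.] [ 0.5985 -0.1436  0.    ]
wrist jaw_grip 0.56 [333. 326.] [ 0.6028 -0.1544  0.05  ]
wrist lamp 0.29 [331. 326.] [ 0.6018 -0.1903  0.    ]
top flange 0.57 [131. 406.] [ 0.7696 -0.2821  0.    ]
top jaw 0.6 [190. 357.] [ 0.6023 -0.1441  0.    ]
top jaw_grip 0.52 [187. 363.] [ 0.603  -0.1562  0.05  ]
scene flange 0.94 [211. 344.] [ 0.6017 -0.069   0.    ]
scene flange 0.81 [199. 435.] [ 0.7762 -0.2858  0.    ]
scene jaw 0.66 [221. 371.] [ 0.6023 -0.1537  0.    ]
scene jaw_grip 0.87 [207. 372.] [ 0.6079 -0.1494  0.05  ]
[[ 0.9985  0.0523  0.0146  0.6056]
 [-0.0543  0.9642  0.2597  0.005 ]
 [-0.0005 -0.2601  0.9656  0.2557]
 [ 0.      0.      0.      1.    ]]
```

View pics/st3.png

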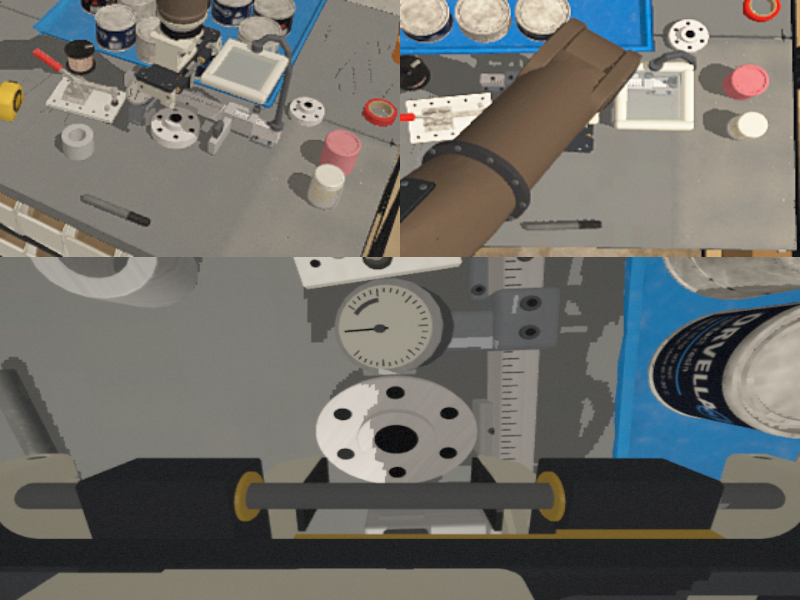

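The flange lies at the stop, at about (0.601, -0.065). The jaw face is at y ≈ -0.144 and its grip at (0.603, -0.155), under the lamp. A vertical tool can't get there, so the tool must lean. The rows offer no tilt, so I'll go up in free space and see how the arm behaves near its reach limit.

```bash
for i in 1 2; do python3 -m inch '0 0 -0.05 0 0.0; 0 0 -0.1 0 0.0; 0 0 -0.15 0 0.0; 0 0 -0.2 0 0.0; 0 0 -0.25 0 0.0'>/dev/null;  python3 to.py 0.5 -0.05 0.15 87 | tail -2;done
```

```text
pos [ 0.6016 -0.0652  0.3693] yaw 86.88 tool z [ 0.  0. -1.] F [0.96 0.31 0.61] w 0.27090201603193087 gf 0.0 t 11.4
q [-0.635  0.45   1.026  1.476 -0.385  1.431  0.346]
pos [ 0.604  -0.0674  0.5855] yaw 86.85 tool z [-0.009 -0.006 -1.   ] F [ 3.03 -0.68 -2.62] w 0.005154892100576543 gf 0.0 t 11.9
q [-0.396  0.43   0.838  0.888 -0.329  1.944  0.218]
```

```bash
for i in 1 2; do python3 -m inch '0 0 -0.03 0 0.0; 0 0 -0.06 0 0.0; 0 0 -0.09 0 0.0; 0 0 -0.12 0 0.0; 0 0 -0.15 0 0.0'>/dev/null;  python3 to.py 0.5 -0.05 0.15 87 | tail -2;done
```

```text
pos [ 0.5738 -0.0562  0.6795] yaw 87.19 tool z [ 0.125 -0.003 -0.992] F [ 1.87 -1.14 -0.79] w 0.0034458681384147644 gf 0.0 t 12.4
q [ 0.07   0.308 -0.127  0.709  0.052  2.002 -0.073]
pos [ 0.5374 -0.0534  0.7189] yaw 87.2 tool z [ 0.183 -0.008 -0.983] F [ 0.9   0.34 -0.17] w 0.00503647954193925 gf 0.0 t 12.9
q [-0.27   0.222  0.436  0.751 -0.124  2.002  0.037]
```

```bash
python3 -m inch '0 0 0.03 0 0; 0 0 0.06 0 0; 0 0 0.1 0 0.0; 0 0 0.1 0 0'>/dev/null;  python3 to.py 0.5 -0.05 0.15 87 | tail -2
```

```text
pos [ 0.5548 -0.0531  0.6126] yaw 87.28 tool z [ 0.169 -0.007 -0.986] F [ 0.29  0.2  -0.44] w 0.004949765391955899 gf 0.0 t 13.3
q [-0.316  0.152  0.403  1.109 -0.066  1.722  0.014]
```

The tilt persists as the new commanded pose, now about 10° leaning the right way. I'll ratchet it up to about 40°.

```bash
for i in 1 2 3; do python3 -m inch '0 0.02 -0.05 0 0.0; 0 0.04 -0.1 0 0.0; 0 0.06 -0.15 0 0.0; 0 0.08 -0.2 0 0.0; 0 0.1 -0.25 0 0.0'>/dev/null;  python3 to.py 0.5 -0.05 0.15 87 | tail -2;done
```

```text
pos [ 0.5709 -0.0536  0.7359] yaw 87.19 tool z [ 0.24  -0.012 -0.971] F [-0.24 -0.37 -0.88] w 0.0060152307060415446 gf 0.0 t 13.8
q [-0.213  0.277  0.4    0.636 -0.147  2.003  0.034]
pos [ 0.5586 -0.0504  0.7631] yaw 87.18 tool z [ 0.292 -0.016 -0.956] F [ 0.35 -0.18  0.47] w 0.005062487752580019 gf 0.0 t 14.3
q [-0.25   0.247  0.439  0.613 -0.149  2.003  0.029]
pos [ 0.5421 -0.0475  0.7924] yaw 87.13 tool z [ 0.348 -0.021 -0.937] F [-0.36 -0.24  0.59] w 0.002283248139166225 gf 0.0 t 14.8
q [-0.306  0.21   0.494  0.593 -0.148  2.002  0.025]
```

```bash
for i in 1 2 3 4; do python3 -m inch '0 0.02 -0.05 0 0.0; 0 0.04 -0.1 0 0.0; 0 0.08 -0.15 0 0.0; 0 0.1 -0.2 0 0.0; 0 0.14 -0.25 0 0.0'>/dev/null;  python3 to.py 0.5 -0.05 0.15 87 | tail -2;done
```

```text
pos [ 0.5334 -0.0449  0.8189] yaw 87.11 tool z [ 0.401 -0.025 -0.916] F [0.55 0.21 0.24] w 0.008635785539918575 gf 0.0 t 15.3
q [-0.344  0.192  0.537  0.555 -0.153  2.002  0.022]
pos [ 0.5185 -0.0421  0.8457] yaw 87.08 tool z [ 0.452 -0.028 -0.891] F [ 0.07 -1.05  0.44] w 0.0030749670004085274 gf 0.0 t 15.8
q [-0.411  0.164  0.605  0.529 -0.153  2.002  0.018]
pos [ 0.4988 -0.0392  0.8725] yaw 87.05 tool z [ 0.502 -0.032 -0.864] F [ 0.37 -0.33  0.05] w 0.002635247133531169 gf 0.0 t 16.3
q [-0.525  0.128  0.711  0.51  -0.145  2.002  0.014]
pos [ 0.4753 -0.0363  0.8987] yaw 87.05 tool z [ 0.55  -0.035 -0.834] F [-0.15 -1.1   0.42] w 0.002606289046433848 gf 0.0 t 16.8
q [-0.741  0.084  0.904  0.5   -0.121  2.002  0.009]
```

```bash
for i in 1 2; do python3 -m inch '0 0.02 -0.05 0 0.0; 0 0.04 -0.1 0 0.0; 0 0.08 -0.15 0 0.0; 0 0.12 -0.2 0 0.0; 0 0.16 -0.25 0 0.0'>/dev/null;  python3 to.py 0.5 -0.05 0.15 87 | tail -2;done
```

```text
pos [ 0.4568 -0.0339  0.9236] yaw 87.07 tool z [ 0.597 -0.037 -0.802] F [ 0.05 -1.01 -0.23] w 0.004102267964429383 gf 0.0 t 17.3
q [-1.061  0.048  1.189  0.479 -0.082  2.002  0.005]
pos [ 0.4507 -0.0423  0.9496] yaw 86.57 tool z [ 0.646 -0.046 -0.762] F [ 1.06  1.35 -0.05] w 0.002804376718239339 gf 0.0 t 17.8
q [-1.055  0.062  1.306  0.415 -0.178  2.002  0.038]
```

```bash
cat > to2.py <<'E'
from h import *; import sys
s=arm.observe(); M=R.from_rotvec(s["ee_rot"]).as_matrix(); z=M[:,2]
t=[float(v) for v in sys.argv[1:]]
yd=np.array([0,1,0]); yd=yd-z*(yd@z); yt=M.T@yd; roll=np.arctan2(-yt[0],yt[1])
print("shift",np.round(M.T@(np.array(t)-s["position"]),4),"roll",round(roll,3))
print("pos",np.round(s["position"],4),"tip",np.round(s["position"]+.019*z,4),"x",np.round(M[:,0],3),"z",np.round(z,3),"F",np.round(s["force"],2),"w",round(s["width"],3),"t",s["clock"])
print("q",np.round(s["joints"],3))
E
python3 to2.py 0.43 -0.15 0.75
```

```text
shift [-0.1069 -0.1408  0.1436] roll -1.61
pos [ 0.4507 -0.0423  0.9496] tip [ 0.4629 -0.0431  0.9351] x [ 0.06   0.998 -0.009] z [ 0.646 -0.046 -0.762] F [ 1.06  1.35 -0.05] w 0.003 t 17.8
q [-1.055  0.062  1.306  0.415 -0.178  2.002  0.038]
```

```bash
python3 -m inch '-0.02 -0.028 0.028 -0.14 0; -0.04 -0.056 0.057 -0.28 0; -0.06 -0.084 0.086 -0.42 0; -0.08 -0.112 0.115 -0.56 0; -0.107 -0.14 0.1436 -0.70 0'>/dev/null;  python3 to2.py 0.45 -0.195 0.55
```

```text
shift [-0.0099 -0.153   0.1974] roll -1.194
pos [ 0.4363 -0.1232  0.789 ] tip [ 0.4482 -0.1238  0.7742] x [-0.269  0.929 -0.253] z [ 0.625 -0.032 -0.78 ] F [ 0.5  -2.03  1.08] w 0.006 t 18.3
q [-1.048 -0.43   0.505  1.195  0.551  1.678  0.09 ]
```

```bash
python3 -m inch '0 -0.03 0.04 -0.14 0; 0 -0.06 0.08 -0.28 0; -0.005 -0.09 0.12 -0.42 0; -0.01 -0.12 0.16 -0.56 0; -0.01 -0.153 0.197 -0.70 0'>/dev/null;  python3 to2.py 0.45 -0.195 0.35
```

```text
shift [ 0.1185 -0.067   0.1739] roll -0.519
pos [ 0.4486 -0.1898  0.5708] tip [ 0.4604 -0.1904  0.5559] x [-0.67   0.495 -0.553] z [ 0.621 -0.033 -0.783] F [ 1.5  -0.02  0.17] w 0.004 t 18.8
q [-0.459 -0.426  0.527  1.777  0.205  1.063  1.105]
```

```bash
python3 -m inch '0.024 -0.013 0.035 -0.11 0; 0.048 -0.026 0.07 -0.22 0; 0.072 -0.04 0.105 -0.33 0; 0.096 -0.054 0.14 -0.44 0; 0.118 -0.067 0.174 -0.52 0'>/dev/null;  python3 to2.py 0.455 -0.205 0.182
```

```text
shift [ 0.1006 -0.0073  0.1353] roll 0.0
pos [ 0.4499 -0.1934  0.3503] tip [ 0.4617 -0.194   0.3355] x [-0.784 -0.    -0.621] z [ 0.621 -0.032 -0.783] F [ 1.8   0.16 -0.43] w 0.004 t 19.3
q [-0.552 -0.393  0.757  2.254  0.28   0.524  1.622]
```

```bash
python3 -m inch '0.02 -0.002 0.025 0 0; 0.04 -0.004 0.05 0 0; 0.06 -0.006 0.08 0 0; 0.08 -0.007 0.11 0 0; 0.1 -0.007 0.135 0 0'>/dev/null;  python3 to2.py 0.52 -0.2 0.11
```

```text
shift [ 0.0048 -0.0044  0.1304] roll 0.006
pos [ 0.444  -0.1913  0.2158] tip [ 0.4556 -0.1919  0.2008] x [-0.79  -0.006 -0.612] z [ 0.612 -0.033 -0.79 ] F [-0.67 -0.8  -0.53] w 0.005 t 19.8
q [-0.969 -0.309  1.312  2.494  0.643  0.12   1.378]
```

```bash
python3 -m inch '0.001 -0.001 0.025 0 0; 0.002 -0.002 0.05 0 0; 0.004 -0.003 0.08 0 0; 0.005 -0.004 0.11 0 0; 0.005 -0.004 0.13 0 0'>/dev/null;  python3 to2.py 0.58 -0.198 0.032; cp d.py e.py; sed -i 's/3\.png/4.png/' e.py; sed -i 's/^for c.*/for c in("wrist","scene"):/' e.py; python3 e.py;  python3 -c "
import cv2,numpy as np
a=cv2.imread('pics/scene4.png')[130:280,270:470]
cv2.imwrite('pics/st4.png',np.hstack([cv2.resize(a,(440,330)),cv2.resize(cv2.imread('pics/wrist4.png'),(360,330))]))"
```

```text
shift [ 0.01   -0.0152  0.22  ] roll -0.004
pos [ 0.4528 -0.1719  0.2106] tip [ 0.4645 -0.1728  0.1956] x [-0.787  0.004 -0.617] z [ 0.616 -0.05  -0.786] F [0.11 0.34 0.45] w 0.004 t 20.3
q [-1.044 -0.289  1.314  2.52   1.241  0.118  0.704]
wrist flange 0.68 [236. 263.] [ 0.782  -0.2853  0.    ]
wrist flange 0.56 [159. 422.] [ 0.5969 -0.0617  0.    ]
wrist jaw 0.66 [160. 354.] [ 0.5997 -0.1414  0.    ]
wrist jaw_grip 0.58 [199. 414.] [ 0.6107 -0.0747  0.05  ]
scene flange 0.76 [200. 433.] [ 0.7698 -0.2802  0.    ]
scene flange 0.51 [207. 345.] [ 0.6177 -0.0646  0.    ]
scene jaw 0.61 [226. 367.] [ 0.5806 -0.1534  0.    ]
[[ 0.0331 -0.5998 -0.7995  0.3125]
 [ 0.9988 -0.0094  0.0484 -0.1642]
 [-0.0366 -0.8001  0.5988  0.2766]
 [ 0.      0.      0.      1.    ]]
```

View pics/st4.png

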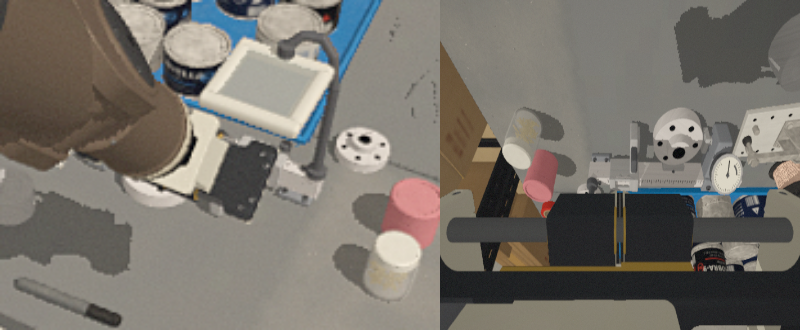

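The gripper is in front of the lamp, which is clear, with the jaw and flange ahead at wrist (160, 354) and (159, 422). But the wrist joint j6 sits at its lower limit and j5 is turning over. I'll see whether it goes through with a gentle command.

```bash
python3 -m inch '0.008 -0.028 0.04 0 0; 0.008 -0.028 0.04 0 0; 0.008 -0.028 0.04 0 0; 0.008 -0.028 0.04 0 0; 0.008 -0.028 0.04 0 0'>/dev/null;  python3 to2.py 0.48 -0.198 0.17
```

```text
shift [-0.001  -0.0094  0.0532] roll -0.003
pos [ 0.4469 -0.1855  0.2108] tip [ 0.4586 -0.1866  0.1959] x [-0.787  0.003 -0.616] z [ 0.615 -0.059 -0.786] F [ 0.35  0.03 -0.49] w 0.002 t 21.3
q [-1.013 -0.299  1.317  2.517  1.174  0.118  0.804]
```

```bash
cat > kin.py <<'E'
import numpy as np
from scipy.optimize import least_squares
from scipy.spatial.transform import Rotation as R
D="""0.1581 0.6043 0.245 0 0 -1 -1.418 0.434 0.025 1.573 -0.012 1.134 -0.075
0.236 0.3769 0.2456 0 0.001 -1 -1.313 0.134 0.204 2.001 -0.032 1.008 -0.483
0.3166 0.1463 0.2458 0 0 -1 -1.051 -0.065 0.45 2.199 0.033 1. -0.618
0.4659 -0.2926 0.199 0 0 -1 -0.176 0.469 0.911 1.867 -0.433 1.018 0.924
0.4602 -0.2895 0.0451 0 0 -1 -0.064 0.68 0.774 2.014 -0.712 0.738 0.9
0.5978 -0.0648 0.0449 0 0 -1 -0.474 0.746 0.76 1.868 -0.697 0.816 0.603
0.6016 -0.0652 0.3693 0 0 -1 -0.635 0.45 1.026 1.476 -0.385 1.431 0.346
0.5374 -0.0534 0.7189 0.183 -0.008 -0.983 -0.27 0.222 0.436 0.751 -0.124 2.002 0.037
0.5421 -0.0475 0.7924 0.348 -0.021 -0.937 -0.306 0.21 0.494 0.593 -0.148 2.002 0.025
0.4753 -0.0363 0.8987 0.55 -0.035 -0.834 -0.741 0.084 0.904 0.5 -0.121 2.002 0.009
0.4507 -0.0423 0.9496 0.646 -0.046 -0.762 -1.055 0.062 1.306 0.415 -0.178 2.002 0.038
0.4486 -0.1898 0.5708 0.621 -0.033 -0.783 -0.459 -0.426 0.527 1.777 0.205 1.063 1.105
0.4499 -0.1934 0.3503 0.621 -0.032 -0.783 -0.552 -0.393 0.757 2.254 0.28 0.524 1.622
0.444 -0.1913 0.2158 0.612 -0.033 -0.79 -0.969 -0.309 1.312 2.494 0.643 0.12 1.378
0.4528 -0.1719 0.2106 0.616 -0.05 -0.786 -1.044 -0.289 1.314 2.52 1.241 0.118 0.704
0.4469 -0.1855 0.2108 0.615 -0.059 -0.786 -1.013 -0.299 1.317 2.517 1.174 0.118 0.804"""
D=np.array([[float(v) for v in l.split()] for l in D.split("\n")])
LO=np.array([-2.62,-.44,-1.27,.08,-1.32,.12,-2.74]);HI=np.array([2.62,2.09,1.32,2.57,4.46,2,2.74])
def fk(p,q,sg):
    A=R.from_rotvec([0,0,p[0]]); x=np.array([0,0,p[1]]); T=p[2:14].reshape(6,2)  # x,z offsets after joints 2..7
    ax="zyzyzyz"; out=[]
    for i in range(7):
        A=A*R.from_euler(ax[i],sg[i]*q[i])
        if i>=1: x=x+A.apply([T[i-1,0],0,T[i-1,1]]); out.append(x)
    return x,A.as_matrix(),out
def fit(sg):
    f=lambda p: np.concatenate([np.r_[fk(p,d[6:],sg)[0]-d[:3],.3*(fk(p,d[6:],sg)[1][:,2]-d[3:6])] for d in D])
    p0=np.r_[0.,.3,0,.2,0,.2,0,.2,0,.2,0,.1,0,.1]
    return least_squares(f,np.r_[p0],x_scale=.1)
if __name__=="__main__":
    import itertools
    best=None
    for s in itertools.product([1,-1],repeat=3):
        r=fit((s[0],1,s[1],1,s[2],1,1)); 
        print(s,r.cost)
        if best is None or r.cost<best[0]: best=(r.cost,r.x,(s[0],1,s[1],1,s[2],1,1))
    print(np.round(best[1],4),best[2]); print(np.abs(fit(best[2]).fun).max()); np.savez("kin.npz",p=best[1],sg=best[2])
E
python3 kin.py
```

```text
(1, 1, 1) 0.654104054782465
(1, 1, -1) 0.9400796289727006
(1, -1, 1) 1.0039515543499464
(1, -1, -1) 0.6320274513950705
(-1, 1, 1) 0.29156180152201083
(-1, 1, -1) 0.4451777683264194
(-1, -1, 1) 0.1852839557678632
(-1, -1, -1) 0.0018398010058577187
[-6.2600e-02  2.8680e-01 -2.0300e-02 -7.6910e-01  1.4100e-02  1.3385e+00
 -2.0000e-04  2.0570e+00 -8.8000e-03 -1.6293e+00 -1.3700e-02  2.0920e+00
  7.1000e-03 -1.7021e+00] (-1, 1, -1, 1, -1, 1, 1)
0.016849129256300777
```

```bash
python3 - <<'E'
s=open("kin.py").read()
s=s.replace("""    A=R.from_rotvec([0,0,p[0]]); x=np.array([0,0,p[1]]); T=p[2:14].reshape(6,2)""","""    A=R.from_rotvec(p[:3]); x=p[3:6]; T=p[6:18].reshape(4,3); T=np.array([[0,0,0],T[0],[0,0,0],T[1],[0,0,0],T[2],T[3]])""")
s=s.replace("x=x+A.apply([T[i-1,0],0,T[i-1,1]])","x=x+A.apply(T[i])").replace("if i>=1: ","")
s=s.replace("            A=","            A=").replace("A=A*R.from_euler(ax[i],sg[i]*q[i])","A=A*R.from_euler(ax[i],sg[i]*q[i]+p[18+i])")
i=s.index("def fit"); j=s.index("if __name__")
s=s[:i]+'''P0=np.r_[np.zeros(3),0,0,.29,0,0,.4,0,0,.4,0,0,0,0,0,.2,np.zeros(7)]
def fit(sg):
    f=lambda p: np.concatenate([np.r_[fk(p,d[6:],sg)[0]-d[:3],.3*(fk(p,d[6:],sg)[1][:,2]-d[3:6])] for d in D]+[.003*(p-P0)])
    return least_squares(f,P0,x_scale=.1)
if __name__=="__main__":
    sg=(-1,1,-1,1,-1,1,1); r=fit(sg); print(np.round(r.x,4)); print(np.round(np.abs(r.fun[:96].reshape(-1,6)).max(1),4)); np.savez("kin.npz",p=r.x,sg=sg)
'''
open("kin.py","w").write(s)
E
python3 kin.py
```

```text
[-5.000e-04 -7.000e-04 -1.000e-04  3.000e-04 -3.000e-04  2.723e-01
  5.000e-04 -3.630e-02  5.577e-01 -2.000e-04 -1.670e-02  4.276e-01
  3.000e-04 -1.000e-04  7.600e-02 -2.000e-04 -2.000e-04  2.760e-01
 -1.000e-04 -5.000e-04 -2.000e-04  1.300e-03  2.000e-04 -1.000e-04
  0.000e+00]
[0.0004 0.0002 0.0003 0.0003 0.0003 0.0002 0.0001 0.0003 0.0001 0.0003
 0.0001 0.0001 0.0002 0.0003 0.0001 0.0002]
```

The fitted kinematic model agrees with the readings to 0.4 mm. Next I'll use it to search for feasible joint solutions at the pushing pose.

```bash
cat > ik.py <<'E'
from kin import *
K=np.load("kin.npz"); p=K["p"]; sg=tuple(K["sg"])
def F(q): x,A,_=fk(p,q,sg); return x,A[:,2]
def solve(x,z,q0,reg=.02):
    r=least_squares(lambda q:np.r_[10*(F(q)[0]-x),3*(F(q)[1]-z),reg*(q-q0)],np.clip(q0,LO+.01,HI-.01),bounds=(LO+.02,HI-.02))
    return r.x,np.abs(F(r.x)[0]-x).max(),np.linalg.norm(F(r.x)[1]-z)
def zl(lean,az): l,a=np.radians(lean),np.radians(az); return np.array([np.sin(l)*np.cos(a),np.sin(l)*np.sin(a),-np.cos(l)])
if __name__=="__main__":
    rng=np.random.default_rng(0)
    tip=np.array([.588,-.185,.015])
    for lean in(30,35,40):
      for az in(-30,-15,-3,15):
        z=zl(lean,az); S=[]
        for k in range(10):
            q,e,ez=solve(tip-.019*z,z,rng.uniform(LO,HI),1e-3)
            if e<.002 and ez<.01: S.append(q)
        S.sort(key=lambda q:abs(q[4])); print(lean,az,len(S)); 
        for q in S[:2]+S[-1:]: print("   ",np.round(q[:6],2))
E
python3 ik.py
```

```text
Traceback (most recent call last):
  File "ik.py", line 15, in <module>
    q,e,ez=solve(tip-.019*z,z,rng.uniform(LO,HI),1e-3)
           ~~~~~^^^^^^^^^^^^^^^^^^^^^^^^^^^^^^^^^^^^^^
  File "ik.py", line 5, in solve
    r=least_squares(lambda q:np.r_[10*(F(q)[0]-x),3*(F(q)[1]-z),reg*(q-q0)],np.clip(q0,LO+.01,HI-.01),bounds=(LO+.02,HI-.02))
ValueError: Initial guess is outside of provided bounds
```

```bash
sed -i 's/LO+.01,HI-.01/LO+.03,HI-.03/' ik.py; time python3 ik.py
```

```text
30 -30 6
    [ 0.93  0.99 -1.25  2.19  1.82  1.1 ]
    [ 0.65  0.7  -0.75  2.21  1.83  0.66]
    [-0.37  0.67  0.64  2.29  3.8   0.26]
30 -15 8
    [ 1.05  0.99 -1.25  2.2   1.86  0.91]
    [ 1.05  0.99 -1.25  2.21  1.86  0.91]
    [-0.03  0.58  0.31  2.29  3.64  0.27]
30 -3 7
    [ 1.05  0.87 -1.08  2.19  1.85  0.6 ]
    [ 0.89  0.72 -0.81  2.2   1.99  0.38]
    [-0.41  0.88  1.05  2.3   4.33  0.88]
30 15 5
    [ 0.95  0.73 -0.75  2.13  1.51  0.14]
    [ 0.95  0.73 -0.75  2.13  1.52  0.14]
    [ 0.65  0.62 -0.32  2.16  4.44  0.14]
35 -30 9
    [ 0.9   0.99 -1.22  2.26  1.96  1.14]
    [ 0.87  0.94 -1.15  2.26  1.96  1.08]
    [-0.72  1.14  1.3   2.38  4.14  0.88]
35 -15 8
    [ 0.98  0.9  -1.1   2.28  2.08  0.82]
    [ 0.94  0.85 -1.03  2.28  2.11  0.76]
    [-0.59  1.14  1.3   2.4   4.15  1.11]
35 -3 8
    [ 1.16  1.02 -1.25  2.25  2.03  0.78]
    [ 1.13  0.98 -1.2   2.25  2.05  0.73]
    [-0.47  1.13  1.29  2.37  4.21  1.26]
35 15 7
    [ 1.27  1.05 -1.25  2.16  1.78  0.54]
    [ 1.27  1.05 -1.25  2.16  1.78  0.54]
    [-0.16  0.83  0.88  2.27  4.38  1.01]
40 -30 9
    [ 0.89  1.07 -1.25  2.32  2.09  1.29]
    [ 0.81  0.94 -1.08  2.32  2.1   1.13]
    [-0.7   1.07  1.16  2.44  3.86  0.81]
40 -15 6
    [ 1.06  1.07 -1.25  2.34  2.21  1.05]
    [ 1.06  1.07 -1.25  2.34  2.21  1.05]
    [0.16 0.63 0.04 2.41 3.1  0.59]
40 -3 9
    [ 0.91  0.78 -0.79  2.33  2.65  0.55]
    [ 0.91  0.77 -0.78  2.33  2.65  0.55]
    [-0.17  0.77  0.7   2.42  3.89  0.87]
40 15 3
    [ 1.13  0.85 -0.9   2.22  2.64  0.24]
    [ 0.98  0.75 -0.67  2.23  3.4   0.24]
    [0.1  0.72 0.52 2.3  4.24 0.86]
real	1m53.017s
user	1m52.324s
sys	0m0.204s
```

```bash
cat > sim.py <<'E'
from ik import *
from cell import arm
V=.7*np.array([2.22,2.22,3.01,3.01,3.14,3.14,3.14])*.1
sg7=sg[:6]+(-1,)
s=arm.observe(); q0=np.array(s["joints"]); M0=R.from_rotvec(s["ee_rot"])
OFF=R.from_matrix(fk(p,q0,sg7)[1]).inv()*M0
def FK(q): x,A,_=fk(p,q,sg7); return x,R.from_matrix(A)*OFF
def step(q,x,A,wr=.3,reg=2e-3):
    lo=np.maximum(LO,q-V); hi=np.minimum(HI,q+V); hi=np.maximum(hi,lo+1e-6)
    def f(u):
        X,B=FK(u); return np.r_[X-x,wr*(B*A.inv()).as_rotvec(),reg*(u-q)]
    return least_squares(f,np.clip(q,lo+1e-9,hi-1e-9),bounds=(lo,hi),max_nfev=12).x
def call(q,sh,roll,n=5):
    x0,A0=FK(q)
    for i in range(1,n+1):
        xt=x0+A0.apply(np.array(sh)*i/n); At=A0*R.from_rotvec([0,0,roll*i/n]); q=step(q,xt,At)
    return q
def show(q,t=""): x,A=FK(q); M=A.as_matrix(); print(t,np.round(x,3),"z",np.round(M[:,2],2),"x",np.round(M[:,0],2),"q",np.round(q,2))
if __name__=="__main__":
    print(OFF.as_rotvec()); q=q0.copy(); show(q)
    for k in range(7): q=call(q,[0,0,0],-.75); show(q,"roll-")
    q=q0.copy()
    for k in range(4): q=call(q,[0,0,0],.75); show(q,"roll+")
E
time python3 sim.py
```

```text
[ 3.87987506e-04 -2.07304284e-05  1.57039899e+00]
 [ 0.447 -0.185  0.211] z [ 0.62 -0.06 -0.79] x [-0.79  0.   -0.62] q [-1.01 -0.3   1.32  2.52  1.17  0.12  0.8 ]
roll- [ 0.447 -0.185  0.211] z [ 0.62 -0.06 -0.79] x [-0.6  -0.68 -0.42] q [-1.08 -0.43  1.28  2.52  1.36  0.28  1.36]
roll- [ 0.447 -0.185  0.211] z [ 0.62 -0.06 -0.79] x [-0.09 -1.    0.  ] q [-1.09 -0.44  1.27  2.52  1.37  0.3   2.1 ]
roll- [ 0.447 -0.184  0.209] z [ 0.62 -0.07 -0.78] x [ 0.46 -0.78  0.43] q [-1.1  -0.44  1.28  2.53  1.47  0.3   2.74]
roll- [ 0.448 -0.181  0.208] z [ 0.65 -0.1  -0.76] x [ 0.74 -0.15  0.65] q [-1.02 -0.26  1.32  2.57  2.2   0.12  2.74]
roll- [ 0.459 -0.181  0.214] z [ 0.66 -0.13 -0.74] x [0.66 0.56 0.49] q [-0.99 -0.16  1.32  2.57  2.92  0.12  2.74]
roll- [ 0.459 -0.181  0.214] z [ 0.66 -0.13 -0.74] x [0.24 0.97 0.05] q [-0.87 -0.08  1.25  2.57  3.66  0.14  2.74]
roll- [ 0.459 -0.183  0.219] z [ 0.64 -0.11 -0.76] x [-0.33  0.86 -0.39] q [-0.18 -0.01  0.55  2.51  4.37  0.14  2.74]
roll+ [ 0.447 -0.185  0.211] z [ 0.62 -0.06 -0.79] x [-0.55  0.68 -0.48] q [-1.01 -0.3   1.32  2.52  1.18  0.12  0.04]
roll+ [ 0.447 -0.185  0.211] z [ 0.62 -0.06 -0.79] x [-0.02  1.   -0.09] q [-1.01 -0.3   1.32  2.52  1.19  0.12 -0.71]
roll+ [ 0.447 -0.185  0.211] z [ 0.61 -0.06 -0.79] x [0.52 0.78 0.35] q [-1.01 -0.3   1.31  2.52  1.19  0.12 -1.46]
roll+ [ 0.447 -0.185  0.211] z [ 0.61 -0.06 -0.79] x [0.79 0.14 0.6 ] q [-1.01 -0.3   1.31  2.52  1.18  0.12 -2.2 ]
real	0m5.841s
user	0m5.853s
sys	0m0.290s
```

```bash
cat > s2.py <<'E'
from sim import *
def tgt(q,x): X,A=FK(q); return A.inv().apply(np.array(x)-X)
def roll0(q): 
    M=FK(q)[1].as_matrix(); yd=np.array([0,1,0.]); yt=M.T@yd; return np.arctan2(-yt[0],yt[1])
q=q0.copy(); q=call(q,tgt(q,[.45,-.06,.23]),0); show(q,"side")
for k in range(6): q=call(q,[0,0,0],-.75); show(q,"roll-")
for x in ([.49,-.06,.16],[.52,-.06,.12]): q=call(q,tgt(q,x),0); show(q,"deep")
for k in range(6): q=call(q,[0,0,0],.75); show(q,"roll+")
print(roll0(q)); q=call(q,[0,0,0],roll0(q),2)
q=call(q,tgt(q,[.47,-.14,.16]),0);show(q,"back")
q=call(q,tgt(q,[.47,-.2,.16]),0);show(q,"back")
for x in([.53,-.2,.1],[.58,-.2,.032]): q=call(q,tgt(q,x),0);show(q,"in")
E
python3 s2.py
```

```text
side [ 0.45 -0.06  0.23] z [ 0.62 -0.06 -0.79] x [-0.79  0.   -0.62] q [-0.9  -0.23  0.73  2.55  1.28  0.31  0.26]
roll- [ 0.45 -0.06  0.23] z [ 0.62 -0.06 -0.79] x [-0.6  -0.68 -0.42] q [-0.99 -0.27  0.8   2.56  1.3   0.35  0.99]
roll- [ 0.45 -0.06  0.23] z [ 0.62 -0.06 -0.79] x [-0.09 -1.    0.  ] q [-1.08 -0.3   0.85  2.56  1.32  0.4   1.72]
roll- [ 0.45 -0.06  0.23] z [ 0.62 -0.06 -0.79] x [ 0.46 -0.78  0.42] q [-1.15 -0.34  0.89  2.56  1.33  0.46  2.45]
roll- [ 0.464 -0.062  0.219] z [ 0.64 -0.05 -0.77] x [ 0.76 -0.15  0.64] q [-0.73 -0.11  0.66  2.57  1.82  0.15  2.74]
roll- [ 0.464 -0.062  0.215] z [ 0.65 -0.04 -0.75] x [0.64 0.56 0.52] q [-0.08 -0.03  0.05  2.56  2.55  0.12  2.74]
roll- [ 0.462 -0.066  0.215] z [ 0.66 -0.01 -0.75] x [0.17 0.98 0.14] q [ 0.39 -0.   -0.34  2.54  3.36  0.12  2.74]
deep [ 0.494 -0.062  0.162] z [ 0.65  0.   -0.76] x [0.17 0.98 0.15] q [-0.12  0.17  0.18  2.57  3.35  0.31  2.74]
deep [ 0.52 -0.06  0.12] z [ 0.65  0.   -0.76] x [0.17 0.98 0.15] q [-0.13  0.33  0.2   2.56  3.34  0.46  2.74]
roll+ [ 0.52 -0.06  0.12] z [ 0.65  0.   -0.76] x [0.63 0.5
[... 414 characters left out ...]
 -0.06  0.12] z [ 0.65  0.   -0.76] x [-0.56 -0.67 -0.48] q [ 0.73  0.46 -0.86  2.49  2.47  0.5  -0.06]
roll+ [ 0.52 -0.06  0.12] z [ 0.65  0.   -0.76] x [-0.76  0.01 -0.65] q [ 0.88  0.55 -1.08  2.48  2.29  0.59 -0.59]
-0.011322548650497232
back [ 0.47 -0.14  0.16] z [ 0.65  0.   -0.76] x [-0.76  0.   -0.65] q [ 1.32  0.41 -1.17  2.48  2.47  0.26 -0.54]
back [ 0.47 -0.2   0.16] z [ 0.65  0.   -0.76] x [-0.76  0.   -0.65] q [ 1.45  0.45 -1.12  2.41  2.56  0.15 -0.46]
in [ 0.53 -0.2   0.1 ] z [ 0.65  0.   -0.76] x [-0.76  0.   -0.65] q [ 1.19  0.64 -0.97  2.36  2.53  0.35 -0.43]
in [ 0.58  -0.2    0.032] z [ 0.65  0.   -0.76] x [-0.76  0.   -0.65] q [ 1.05  0.83 -0.9   2.29  2.58  0.5  -0.41]
```

```bash
cat >> to2.py <<'E'
from kin import fk
K=np.load("kin.npz"); print("elbow",np.round(fk(K["p"],np.array(s["joints"]),tuple(K["sg"]))[2][1],2))
E
python3 to2.py .45 -.06 .23
```

```text
shift [-0.014   0.1245 -0.0206] roll -0.003
pos [ 0.4469 -0.1855  0.2108] tip [ 0.4586 -0.1866  0.1959] x [-0.787  0.003 -0.616] z [ 0.615 -0.059 -0.786] F [ 0.35  0.03 -0.49] w 0.002 t 21.3
q [-1.013 -0.299  1.317  2.517  1.174  0.118  0.804]
elbow [-0.06 -0.16  0.81]
```

```bash
python3 -m inch '-0.005 0.025 -0.005 0 0; -0.01 0.05 -0.01 0 0; -0.014 0.08 -0.02 0 0; -0.014 0.11 -0.02 0 0; -0.014 0.124 -0.02 0 0'>/dev/null; python3 to2.py .45 -.06 .23
for i in 1 2 3; do python3 -m inch '0 0 0 -0.15 0; 0 0 0 -0.3 0; 0 0 0 -0.45 0; 0 0 0 -0.6 0; 0 0 0 -0.75 0'>/dev/null; python3 to2.py .45 -.06 .23|tail -3;done
```

```text
shift [ 0.0001 -0.0018 -0.0007] roll -0.001
pos [ 0.4505 -0.0582  0.2294] tip [ 0.4622 -0.0593  0.2145] x [-0.787  0.001 -0.617] z [ 0.615 -0.058 -0.786] F [ 0.37 -0.79 -0.3 ] w 0.006 t 21.8
q [-0.719 -0.178  0.586  2.548  1.237  0.235  0.292]
elbow [-0.05 -0.09  0.82]
pos [ 0.4503 -0.0605  0.2294] tip [ 0.462  -0.0617  0.2145] x [-0.599 -0.683 -0.417] z [ 0.615 -0.059 -0.786] F [-0.2  -0.74 -0.11] w 0.005 t 22.3
q [-0.812 -0.203  0.669  2.552  1.259  0.265  1.032]
elbow [-0.05 -0.11  0.82]
pos [ 0.4503 -0.0605  0.2294] tip [ 0.462  -0.0616  0.2145] x [-0.089 -0.996  0.005] z [ 0.615 -0.059 -0.786] F [ 0.51 -0.5  -0.59] w 0.008 t 22.8
q [-0.898 -0.229  0.735  2.555  1.281  0.301  1.761]
elbow [-0.05 -0.12  0.82]
pos [ 0.4503 -0.0605  0.2295] tip [ 0.462  -0.0616  0.2145] x [ 0.469 -0.774  0.425] z [ 0.615 -0.059 -0.786] F [0.14 0.26 0.28] w 0.005 t 23.3
q [-0.98  -0.258  0.793  2.557  1.301  0.341  2.492]
elbow [-0.05 -0.14  0.81]
```

```bash
for i in 1 2 3; do python3 -m inch '0 0 0 -0.15 0; 0 0 0 -0.3 0; 0 0 0 -0.45 0; 0 0 0 -0.6 0; 0 0 0 -0.75 0'>/dev/null; python3 to2.py .49 -.06 .16;done
```

```text
shift [-0.0205  0.0234  0.0447] roll 2.843
pos [ 0.4829 -0.0399  0.2101] tip [ 0.495  -0.0415  0.1955] x [ 0.721 -0.294  0.628] z [ 0.635 -0.085 -0.768] F [ 0.37 -0.28 -0.73] w 0.003 t 23.8
q [-1.622 -0.439  1.206  2.569  1.594  0.68   2.741]
elbow [ 0.05 -0.23  0.78]
shift [-0.0547  0.0145  0.0526] roll 3.107
pos [ 0.4932 -0.0423  0.2352] tip [ 0.5065 -0.0442  0.2217] x [ 0.708 -0.034  0.706] z [ 0.7   -0.098 -0.707] F [ 0.92 -0.51  1.64] w 0.005 t 24.3
q [-0.835 -0.079  0.641  2.569  2.008  0.297  2.544]
elbow [-0.   -0.06  0.83]
shift [-0.0499 -0.0162  0.0454] roll -2.642
pos [ 0.4944 -0.0463  0.2279] tip [ 0.5079 -0.048   0.2147] x [0.644 0.477 0.597] z [ 0.712 -0.089 -0.697] F [ 0.12 -0.3   0.07] w 0.002 t 24.8
q [-2.280e-01  1.000e-03  7.300e-02  2.558e+00  2.341e+00  2.800e-01
  2.741e+00]
elbow [ 0.01 -0.04  0.83]
```

```bash
sed -i '/^q=q0.copy(); q=call/,$d' s2.py
cat >> s2.py <<'E'
q=q0.copy(); show(q)
for x in ([.52,-.05,.16],): q=call(q,tgt(q,x),0); show(q,"deep")
for k in range(5): q=call(q,[0,0,0],.73); show(q,"roll+"); 
print(roll0(q))
q=call(q,tgt(q,[.47,-.14,.16]),0);show(q,"back")
q=call(q,tgt(q,[.47,-.2,.16]),0);show(q,"back")
for x in([.53,-.2,.1],[.58,-.2,.032]): q=call(q,tgt(q,x),0);show(q,"in")
E
python3 s2.py; python3 to2.py .52 -.05 .16 | head -1
```

```text
[ 0.495 -0.047  0.228] z [ 0.71 -0.09 -0.7 ] x [0.64 0.48 0.6 ] q [-0.23  0.    0.07  2.56  2.34  0.28  2.74]
deep [ 0.52 -0.05  0.16] z [ 0.71 -0.09 -0.7 ] x [0.64 0.48 0.6 ] q [ 0.14  0.26 -0.31  2.57  2.61  0.54  2.48]
roll+ [ 0.52 -0.05  0.16] z [ 0.71 -0.09 -0.7 ] x [ 0.67 -0.23  0.71] q [ 0.31  0.28 -0.51  2.56  2.51  0.56  1.86]
roll+ [ 0.52 -0.05  0.16] z [ 0.71 -0.09 -0.7 ] x [ 0.35 -0.82  0.46] q [ 0.48  0.32 -0.71  2.54  2.42  0.59  1.25]
roll+ [ 0.52 -0.05  0.16] z [ 0.71 -0.09 -0.7 ] x [-0.15 -0.99 -0.02] q [ 0.64  0.37 -0.91  2.53  2.32  0.64  0.64]
roll+ [ 0.52 -0.05  0.16] z [ 0.71 -0.09 -0.7 ] x [-0.57 -0.66 -0.5 ] q [ 0.79  0.45 -1.11  2.53  2.21  0.73  0.05]
roll+ [ 0.52 -0.05  0.16] z [ 0.71 -0.09 -0.7 ] x [-0.7   0.01 -0.72] q [ 0.88  0.55 -1.27  2.52  2.13  0.83 -0.56]
-0.00843311075949378
back [ 0.471 -0.14   0.161] z [ 0.71 -0.09 -0.7 ] x [-0.7   0.01 -0.71] q [ 1.28  0.49 -1.27  2.57  2.42  0.58 -0.56]
back [ 0.47 -0.2   0.16] z [ 0.71 -0.09 -0.7 ] x [-0.7   0.01 -0.71] q [ 1.45  0.53 -1.23  2.51  2.54  0.44 -0.48]
in [ 0.53 -0.2   0.1 ] z [ 0.71 -0.09 -0.7 ] x [-0.7   0.01 -0.71] q [ 1.19  0.74 -1.08  2.45  2.54  0.66 -0.44]
in [ 0.58  -0.2    0.032] z [ 0.71 -0.09 -0.7 ] x [-0.7   0.01 -0.71] q [ 1.06  0.94 -0.99  2.37  2.61  0.79 -0.42]
shift [-0.0258 -0.0166  0.0659] roll -2.642
```

```bash
python3 - <<'E'
from h import *
for n,cam,pts in(("thick","scene",[(395,372),(200,475),(30,588)]),("thinpost","scene",[(380,440),(300,462),(230,490)]),("top edge","top",[(293,415),(350,545),(245,548),(395,545),(160,480),(60,640)])):
    for q in pts:
        o,d=ray(cam,q); print(n,q,"az",round(float(np.degrees(np.arctan2(d[1],d[0]))),1),[np.round(at(cam,q,z)[:2],2) for z in(-.3,0,.3,.6)])
E
python3 -c "
import cv2;a=cv2.imread('pics/scene0.png');cv2.imwrite('pics/s0r.png',cv2.resize(a[150:400,340:640],(720,600)))"
```

```text
thick (395, 372) az 12.2 [array([ 0.28, -0.33]), array([ 0.16, -0.36]), array([ 0.04, -0.38]), array([-0.08, -0.41])]
thick (200, 475) az 2.6 [array([ 1.16, -0.37]), array([ 0.83, -0.39]), array([ 0.5, -0.4]), array([ 0.16, -0.42])]
thick (30, 588) az -2.8 [array([ 3.01, -0.59]), array([ 2.23, -0.55]), array([ 1.45, -0.52]), array([ 0.67, -0.48])]
thinpost (380, 440) az -4.0 [array([ 0.41, -0.48]), array([ 0.26, -0.47]), array([ 0.11, -0.46]), array([-0.04, -0.45])]
thinpost (300, 462) az -1.5 [array([ 0.69, -0.46]), array([ 0.47, -0.45]), array([ 0.25, -0.45]), array([ 0.03, -0.44])]
thinpost (230, 490) az -1.3 [array([ 1.04, -0.46]), array([ 0.73, -0.46]), array([ 0.43, -0.45]), array([ 0.13, -0.44])]
top edge (293, 415) az -108.3 [array([ 0.3 , -0.37]), array([ 0.32, -0.3 ]), array([ 0.35, -0.24]), array([ 0.37, -0.17])]
top edge (350, 545) az -110.7 [array([ 0.12, -0.8 ]), array([ 0.18, -0.65]), array([ 0.23, -0.5 ]), array([ 0.29, -0.35])]
top edge (245, 548) az -86.7 [array([ 0.47, -0.82]), array([ 0.46, -0.67]), array([ 0.45, -0.52]), array([ 0.44, -0.36])]
top edge (395, 545) az -119.4 [array([-0.02, -0.8 ]), array([ 0.06, -0.65]), array([ 0.14, -0.5 ]), array([ 0.23, -0.35])]
top edge (160, 480) az -60.3 [array([ 0.75, -0.6 ]), array([ 0.69, -0.49]), array([ 0.63, -0.38]), array([ 0.57, -0.27])]
top edge (60, 640) az -58.8 [array([ 1.13, -1.18]), array([ 0.99, -0.96]), array([ 0.86, -0.74]), array([ 0.73, -0.52])]
```

View pics/s0r.png

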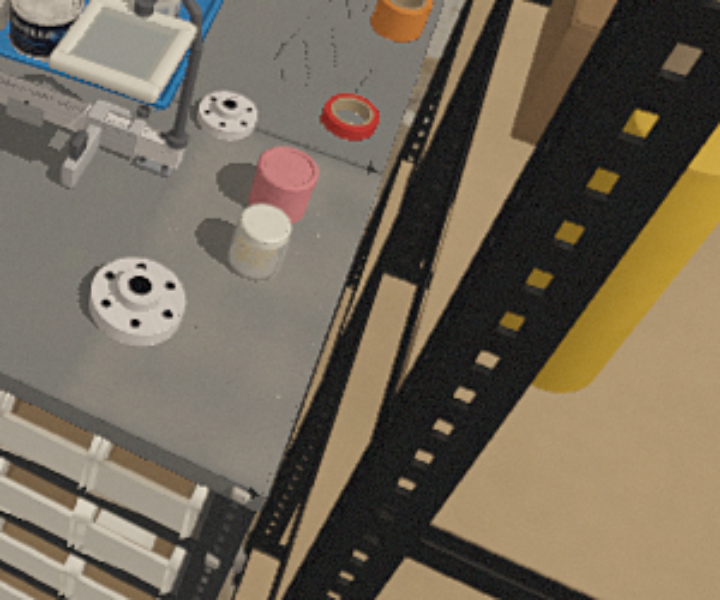

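```bash
sed -i '/^q=q0.copy(); show/,$d' s2.py
cat > s3.py <<'E'
exec(open("s2.py").read())
def el(q): return np.round(fk(p,q,sg)[2][1],2)
for P in ([.6,-.05,.25],[.68,0,.3],[.6,.15,.25],[.75,0,.2],[.5,.2,.3]):
    q=q0.copy(); d=np.array(P)-FK(q)[0]; n=int(np.ceil(np.linalg.norm(d)/.2))
    for i in range(n): q=call(q,tgt(q,FK(q)[0]+(np.array(P)-FK(q)[0])/(n-i)),0)
    print(P); show(q,"at")
    for k in range(5): q=call(q,[0,0,0],.73)
    show(q,"rolled"); e=[el(q)]
    for x in ([.5,-.05,.2],[.47,-.14,.17],[.47,-.2,.16],[.53,-.2,.1],[.58,-.2,.032]): q=call(q,tgt(q,x),0); e.append(el(q))
    show(q,"end"); print("elbow y",[float(v[1]) for v in e])
E
python3 s3.py
```

```text
[0.6, -0.05, 0.25]
at [ 0.6  -0.05  0.25] z [ 0.71 -0.09 -0.7 ] x [0.64 0.48 0.6 ] q [-0.46  0.12  0.41  2.35  2.39  0.14  2.74]
rolled [ 0.6  -0.05  0.25] z [ 0.71 -0.09 -0.7 ] x [-0.7   0.01 -0.72] q [ 0.27  0.16 -0.41  2.29  1.96  0.25 -0.46]
end [ 0.58  -0.2    0.032] z [ 0.71 -0.09 -0.7 ] x [-0.7   0.01 -0.71] q [ 0.88  0.8  -0.72  2.38  2.83  0.72 -0.76]
elbow y [-0.06, -0.07, -0.17, -0.22, -0.29, -0.33]
[0.68, 0, 0.3]
at [ 0.678 -0.001  0.291] z [ 0.76 -0.08 -0.64] x [0.59 0.48 0.65] q [-0.72  0.2   0.61  2.21  2.31  0.12  2.74]
rolled [ 0.678 -0.001  0.291] z [ 0.76 -0.08 -0.64] x [-0.64  0.01 -0.77] q [-0.04  0.2  -0.18  2.16  1.83  0.27 -0.39]
end [ 0.58  -0.2    0.032] z [ 0.73 -0.07 -0.68] x [-0.68  0.01 -0.73] q [ 0.95  0.85 -0.79  2.39  2.85  0.75 -0.71]
elbow y [-0.03, -0.07, -0.2, -0.25, -0.32, -0.36]
[0.6, 0.15, 0.25]
at [0.6   0.15  0.249] z [ 0.74 -0.07 -0.67] x [0.62 0.47 0.63] q [-1.51  0.34  1.16  2.32  1.98  0.12  2.74]
rolled [0.6   0.15  0.249] z [ 0.74 -0.07 -0.67] x [-0.67  0.01 -0.74] q [-1.11  0.21  0.59  2.3   1.66  0.36 -0.58]
end [ 0.58  -0.2    0.032]
[... 258 characters left out ...]
 2.74]
rolled [ 0.75 -0.    0.2 ] z [ 0.71 -0.09 -0.7 ] x [-0.7   0.01 -0.72] q [ 0.39  0.55 -0.76  2.    1.81  0.56 -0.21]
end [ 0.58  -0.2    0.032] z [ 0.71 -0.09 -0.7 ] x [-0.7   0.01 -0.72] q [ 0.95  0.85 -0.82  2.38  2.75  0.75 -0.64]
elbow y [-0.15, -0.11, -0.2, -0.24, -0.31, -0.36]
[0.5, 0.2, 0.3]
at [0.502 0.199 0.279] z [ 0.83  0.   -0.56] x [0.51 0.43 0.75] q [-1.42  0.06  0.52  2.49  1.73  0.69  2.74]
rolled [0.502 0.199 0.279] z [ 0.83  0.   -0.56] x [-0.56  0.07 -0.83] q [-1.36  0.06  0.45  2.49  1.73  0.7  -0.91]
end [ 0.58  -0.2    0.032] z [ 0.7  -0.05 -0.72] x [-0.71  0.07 -0.7 ] q [ 0.24  0.68  0.16  2.41  3.54  0.75 -1.75]
elbow y [0.02, -0.02, -0.05, -0.09, -0.11, -0.12]
```

```bash
python3 to2.py .6 .15 .25
```

```text
shift [ 0.175  -0.1333  0.0424] roll -2.642
pos [ 0.4944 -0.0463  0.2279] tip [ 0.5079 -0.048   0.2147] x [0.644 0.477 0.597] z [ 0.712 -0.089 -0.697] F [ 0.12 -0.3   0.07] w 0.002 t 24.8
q [-2.280e-01  1.000e-03  7.300e-02  2.558e+00  2.341e+00  2.800e-01
  2.741e+00]
elbow [ 0.01 -0.04  0.83]
```

```bash
for i in 1; do python3 -m inch '0.035 -0.027 0.008 0 0; 0.07 -0.053 0.017 0 0; 0.105 -0.08 0.025 0 0; 0.14 -0.107 0.034 0 0; 0.175 -0.133 0.042 0 0' >/dev/null; done; python3 to2.py .6 .15 .25
for i in 1 2; do python3 -m inch '0 0 0 0.15 0; 0 0 0 0.3 0; 0 0 0 0.45 0; 0 0 0 0.6 0; 0 0 0 0.74 0' >/dev/null; python3 to2.py .6 .15 .25; done
```

```text
shift [ 0.1398 -0.1061  0.0198] roll -2.651
pos [ 0.5243 -0.0071  0.2222] tip [ 0.5376 -0.0088  0.2087] x [0.655 0.47  0.592] z [ 0.702 -0.087 -0.707] F [-0.32 -0.87 -0.01] w 0.008 t 25.3
q [-1.017  0.046  0.807  2.536  2.267  0.275  2.741]
elbow [0.04 0.   0.83]
shift [ 0.0312 -0.172   0.02  ] roll 2.888
pos [ 0.5243 -0.0063  0.2221] tip [ 0.5377 -0.008   0.2087] x [ 0.671 -0.25   0.698] z [ 0.702 -0.086 -0.707] F [ 0.2   0.12 -0.16] w 0.007 t 25.8
q [-0.938  0.047  0.717  2.533  2.244  0.28   2.012]
elbow [ 0.04 -0.    0.83]
shift [-0.0931 -0.1481  0.02  ] roll 2.148
pos [ 0.5243 -0.0065  0.2221] tip [ 0.5377 -0.0082  0.2087] x [ 0.336 -0.835  0.436] z [ 0.702 -0.086 -0.707] F [0.7  0.38 0.09] w 0.006 t 26.3
q [-0.869  0.048  0.641  2.529  2.224  0.285  1.287]
elbow [ 0.05 -0.    0.83]
```

```bash
for i in 1 2 3; do python3 -m inch '0 0 0 0.14 0; 0 0 0 0.28 0; 0 0 0 0.42 0; 0 0 0 0.56 0; 0 0 0 0.716 0' >/dev/null;  done;python3 to2.py .5 -.05 .2
cat > s3.py <<'E'
exec(open("s2.py").read())
def el(q): return np.round(fk(p,q,sg)[2][1],2)
q=q0.copy()
for x in ([.5,-.05,.19],[.47,-.14,.17],[.47,-.2,.16],[.53,-.2,.1],[.58,-.2,.032],[.58,-.155,.032]): q=call(q,tgt(q,x),0); show(q,str(el(q)))
E
python3 s3.py
```

```text
shift [ 0.0336 -0.0428  0.0023] roll 0.018
pos [ 0.5243 -0.0065  0.2221] tip [ 0.5377 -0.0082  0.2087] x [-0.71  -0.018 -0.704] z [ 0.702 -0.086 -0.707] F [-0.05  1.31  0.13] w 0.004 t 27.8
q [-0.689  0.053  0.442  2.519  2.179  0.296 -0.807]
elbow [ 0.05 -0.01  0.83]
[ 0.07 -0.02  0.83] [ 0.503 -0.05   0.192] z [ 0.69 -0.09 -0.72] x [-0.72 -0.02 -0.69] q [-0.18  0.11  0.06  2.57  2.61  0.34 -1.14]
[ 0.07 -0.09  0.82] [ 0.472 -0.141  0.171] z [ 0.69 -0.08 -0.72] x [-0.73 -0.02 -0.69] q [ 0.59  0.19 -0.39  2.57  3.16  0.36 -1.37]
[ 0.07 -0.13  0.81] [ 0.47 -0.2   0.16] z [ 0.69 -0.08 -0.72] x [-0.73 -0.02 -0.69] q [ 0.83  0.26 -0.44  2.52  3.46  0.37 -1.48]
[ 0.18 -0.18  0.77] [ 0.53 -0.2   0.1 ] z [ 0.69 -0.08 -0.72] x [-0.73 -0.02 -0.69] q [ 0.62  0.47 -0.31  2.47  3.24  0.52 -1.3 ]
[ 0.28 -0.2   0.71] [ 0.58  -0.2    0.032] z [ 0.69 -0.08 -0.72] x [-0.73 -0.02 -0.69] q [ 0.52  0.67 -0.26  2.39  3.18  0.65 -1.24]
[ 0.3  -0.17  0.71] [ 0.58  -0.155  0.032] z [ 0.69 -0.08 -0.72] x [-0.73 -0.02 -0.69] q [ 0.4   0.67 -0.26  2.43  3.05  0.7  -1.23]
```

```bash
python3 -m inch '0.009 -0.009 0 0 0; 0.018 -0.018 0.001 0.01 0; 0.027 -0.027 0.003 0.018 0; 0.036 -0.036 0.006 0.018 0; 0.041 -0.043 0.009 0.018 0' >/dev/null; python3 to2.py .47 -.14 .17
```

```text
shift [ 0.0418 -0.0951  0.0036] roll 0.011
pos [ 0.5025 -0.0446  0.1952] tip [ 0.5158 -0.0463  0.1817] x [-0.711 -0.011 -0.703] z [ 0.701 -0.089 -0.708] F [-0.04  1.05 -0.2 ] w 0.004 t 28.3
q [-0.12   0.109 -0.038  2.569  2.533  0.361 -1.094]
elbow [ 0.06 -0.03  0.83]
```

```bash
python3 -m inch '0.01 -0.02 0.001 0.01 0; 0.02 -0.04 0.002 0.01 0; 0.03 -0.06 0.003 0.01 0; 0.042 -0.08 0.004 0.01 0; 0.042 -0.095 0.004 0.01 0' >/dev/null; python3 to2.py .47 -.2 .16;python3 -m inch '0 0 0 0 0;0 0 0 0 0' >/dev/null;  python3 to2.py .47 -.2 .16
```

```text
shift [ 0.0154 -0.0947  0.0083] roll 0.013
pos [ 0.4809 -0.1048  0.1692] tip [ 0.4939 -0.1066  0.1554] x [-0.727 -0.013 -0.687] z [ 0.685 -0.096 -0.723] F [ 0.62 -0.57 -0.89] w 0.004 t 28.8
q [ 0.658  0.22  -0.647  2.568  2.689  0.412 -1.031]
elbow [ 0.07 -0.1   0.82]
shift [ 0.0149 -0.0933  0.0087] roll 0.01
pos [ 0.4806 -0.1062  0.1692] tip [ 0.4935 -0.1081  0.1555] x [-0.727 -0.01  -0.687] z [ 0.684 -0.099 -0.723] F [-0.66 -0.03  0.47] w 0.005 t 29.0
q [ 0.653  0.218 -0.641  2.569  2.687  0.412 -1.032]
elbow [ 0.07 -0.1   0.82]
```

```bash
python3 -m inch '0.004 -0.02 0.005 0.005 0; 0.007 -0.04 0.01 0.01 0; 0.01 -0.06 0.015 0.01 0; 0.01 -0.08 0.02 0.01 0; 0.012 -0.094 0.022 0.01 0' >/dev/null; python3 to2.py .53 -.2 .1; python3 s3.py | tail -3
```

```text
shift [0.0025 0.0073 0.0704] roll 0.005
pos [ 0.4831 -0.2005  0.1531] tip [ 0.4961 -0.2023  0.1394] x [-0.726 -0.005 -0.688] z [ 0.685 -0.096 -0.722] F [ 0.22  0.42 -0.12] w 0.004 t 29.5
q [ 1.007  0.339 -0.69   2.492  3.101  0.361 -1.131]
elbow [ 0.07 -0.18  0.8 ]
[ 0.16 -0.23  0.76] [ 0.53 -0.2   0.1 ] z [ 0.69 -0.1  -0.72] x [-0.73 -0.01 -0.69] q [ 0.82  0.52 -0.58  2.45  2.96  0.52 -1.  ]
[ 0.25 -0.27  0.69] [ 0.58  -0.2    0.032] z [ 0.69 -0.1  -0.72] x [-0.73 -0.01 -0.69] q [ 0.71  0.72 -0.52  2.38  2.93  0.65 -0.95]
[ 0.28 -0.24  0.69] [ 0.58  -0.155  0.032] z [ 0.69 -0.1  -0.72] x [-0.73 -0.01 -0.69] q [ 0.6   0.71 -0.52  2.42  2.83  0.73 -0.96]
```

```bash
python3 -m inch '0.001 0.002 0.02 0.005 0; 0.001 0.004 0.04 0.005 0; 0.002 0.006 0.055 0.005 0; 0.002 0.007 0.065 0.005 0; 0.002 0.007 0.07 0.005 0' >/dev/null; python3 to2.py .58 -.198 .032; sed 's/4\.png/5.png/' e.py > f.py; python3 f.py | grep -v '^\[\|^ \['; python3 -c "
import cv2,numpy as np
a=cv2.imread('pics/scene5.png')[130:280,270:470]
cv2.imwrite('pics/st5.png',np.hstack([cv2.resize(a,(440,330)),cv2.resize(cv2.imread('pics/wrist5.png'),(360,330))]))"
```

```text
shift [0.0104 0.0091 0.0833] roll 0.0
pos [ 0.5299 -0.1991  0.1   ] tip [ 0.5429 -0.2009  0.0863] x [-0.726 -0.    -0.688] z [ 0.685 -0.095 -0.722] F [-0.24  0.13 -0.09] w 0.01 t 30.0
q [ 0.812  0.511 -0.567  2.452  2.979  0.512 -1.025]
elbow [ 0.16 -0.22  0.76]
wrist flange 0.94 [183. 507.] [ 0.6008 -0.0637  0.    ]
wrist jaw 0.72 [177. 405.] [ 0.5942 -0.1427  0.    ]
wrist jaw_grip 0.63 [238. 394.] [ 0.6    -0.1526  0.05  ]
scene flange 0.79 [202. 431.] [ 0.7572 -0.279   0.    ]
scene jaw_grip 0.82 [212. 373.] [ 0.5953 -0.1605  0.05  ]
```

View pics/st5.png

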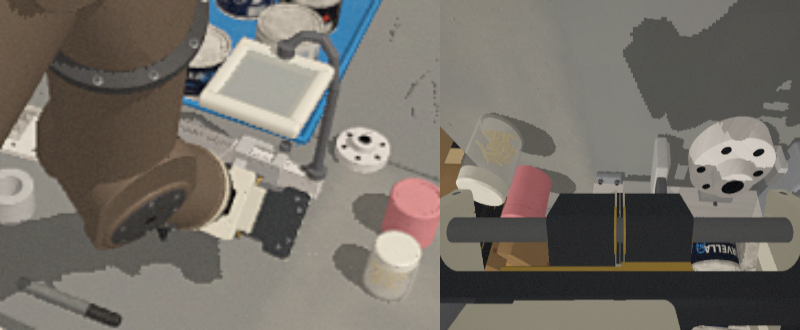

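The fingers are shut and just in front of and outside the jaw arm, with the gripper below the lamp and clear of it. Reaching in.

```bash
python3 -m inch '0.003 0.002 0.02 0 0; 0.005 0.004 0.04 0 0; 0.008 0.006 0.06 0 0; 0.01 0.008 0.075 0 0; 0.01 0.009 0.083 0 0' >/dev/null; python3 to2.py .58 -.185 .032
```

```text
shift [-0.0006  0.0155 -0.0008] roll -0.003
pos [ 0.579  -0.2005  0.032 ] tip [ 0.592  -0.2024  0.0183] x [-0.726  0.003 -0.688] z [ 0.684 -0.098 -0.723] F [-0.93 -0.1   0.39] w 0.007 t 31.0
q [ 0.705  0.712 -0.505  2.376  2.941  0.648 -0.97 ]
elbow [ 0.25 -0.26  0.69]
```

```bash
python3 -m inch '0 0.005 0 0 0; 0 0.01 -0.001 0 0; 0 0.015 -0.0015 0 0; 0 0.018 -0.002 0 0; 0 0.02 -0.002 0 0' |grep -E "posi|force:"; python3 -m inch '0 0.002 0 0 0; 0 0.004 -0.0005 0 0; 0 0.006 -0.0005 0 0; 0 0.008 -0.001 0 0; 0 0.01 -0.001 0 0' |grep -E "posi|force:"; python3 to2.py .58 -.156 .032
```

```text
position: [0.5787, -0.1802, 0.0337]
force: [-2.3, -3.4, 2.9]
gripper_force: 2.2
position: [0.5787, -0.1729, 0.0336]
force: [-2.6, -5.6, 3.6]
gripper_force: 3.4
shift [0.0002 0.017  0.0003] roll -0.004
pos [ 0.5787 -0.1729  0.0336] tip [ 0.5917 -0.1748  0.0199] x [-0.725  0.004 -0.689] z [ 0.685 -0.103 -0.721] F [-2.65 -5.59  3.6 ] w 0.008 t 32.0
q [ 0.63   0.706 -0.506  2.405  2.869  0.699 -0.974]
elbow [ 0.27 -0.24  0.7 ]
```

```bash
python3 -m inch '0 0.003 -0.0003 0 0; 0 0.006 -0.0006 0 0; 0 0.009 -0.001 0 0; 0 0.011 -0.001 0 0; 0 0.013 -0.0013 0 0' |grep -E "posi|force:"; python3 -m inch '0 0.001 0 0 0; 0 0.002 0 0 0; 0 0.002 0 0 0' |grep -E "posi|force:"
```

```text
position: [0.5787, -0.1597, 0.0336]
force: [-1.8, -6.9, 2.4]
gripper_force: 3.3
position: [0.5788, -0.1575, 0.0335]
force: [-3.5, -5.3, 4.5]
gripper_force: 3.2
```

```bash
for i in 1 2 3 ; do python3 -m inch '0 0.0005 0 0 0; 0 0.001 0 0 0; 0 0.001 0 0 0' |grep -E "posi|^force:";done
```

```text
position: [0.5788, -0.1567, 0.0335]
force: [-2.9, -6.6, 5.1]
position: [0.5788, -0.1557, 0.0334]
force: [-3.9, -5.6, 5.8]
position: [0.5789, -0.1547, 0.0333]
force: [-4.1, -6.3, 5.0]
```

```bash
for i in 1 2 3 ; do python3 -m inch '0 0.0005 0 0 0; 0 0.001 0 0 0; 0 0.001 0 0 0' |grep -E "posi|^force:";done; cp pics/wrist5.png /dev/null
python3 - <<'E'
from h import *
cal=arm.get_calibration("wrist"); arm.get_image("wrist")
for q,z in(("flange",0),("jaw",0),("anvil",0)):
    for r in arm.place_of("wrist",q)[:1]: print(q,r["conf"],np.round(at("wrist",r["point"],z,cal),4))
save("scene","s6.png"); save("wrist","w6.png")
E
```

```text
position: [0.5789, -0.1537, 0.0332]
force: [-3.6, -5.2, 5.4]
position: [0.579, -0.1527, 0.0331]
force: [-2.7, -5.4, 5.4]
position: [0.5791, -0.1517, 0.0331]
force: [-2.6, -5.3, 5.1]
flange 0.82 [ 0.5997 -0.0642  0.    ]
jaw 0.65 [ 0.6011 -0.1124  0.    ]
```

```bash
for i in 1 2 3 4; do python3 -m inch '0 0.0005 0 0 0; 0 0.001 0 0 0; 0 0.001 0 0 0' |grep -E "posi|^force:";done
```

```text
position: [0.5791, -0.1507, 0.033]
force: [-4.2, -5.9, 4.9]
position: [0.5791, -0.1505, 0.033]
force: [-5.3, -8.3, 6.7]
position: [0.5791, -0.1504, 0.033]
force: [-7.0, -10.2, 7.7]
position: [0.5791, -0.1493, 0.033]
force: [-6.3, -9.1, 8.6]
```

```bash
for i in 1 2 3; do python3 -m inch '0 0.0005 0 0 0; 0 0.001 0 0 0; 0 0.001 0 0 0' |grep -E "posi|^force:";done
```

```text
position: [0.5792, -0.1482, 0.0328]
force: [-6.7, -9.9, 8.9]
position: [0.5791, -0.1477, 0.0328]
force: [-8.9, -11.2, 8.8]
position: [0.5792, -0.1476, 0.0328]
force: [-8.9, -12.9, 9.8]
```

```bash
for i in 1 2; do python3 -m inch '0 0.0005 0 0 0; 0 0.0008 0 0 0; 0 0.0008 0 0 0' |grep -E "posi|^force:";done
```

```text
position: [0.5791, -0.1474, 0.0328]
force: [-10.0, -14.3, 11.3]
position: [0.5791, -0.1472, 0.0329]
force: [-9.5, -15.8, 12.6]
```

Run:
```python
from h import *
t=save("top","t7.png")[:,:,::-1]; s=save("scene","s7.png")[:,:,::-1]; t0=cv2.imread("pics/top0.png"); s0=cv2.imread("pics/scene0.png"); w=save("wrist","w7.png")[:,:,::-1]
z=lambda i,r,c,h=14:cv2.resize(i[r-h:r+h,c-h:c+h],(260,260),interpolation=cv2.INTER_CUBIC)
d=z; a=np.hstack([z(t0,185,297),z(t,185,297),z(s0,186,317),]); b=np.hstack([z(s,186,317),z(s,205,350,45),cv2.resize(w,(260,260))])
cv2.imwrite("pics/v7.png",np.vstack([a,b]))
```

```text
(no output)
```

View pics/v7.png

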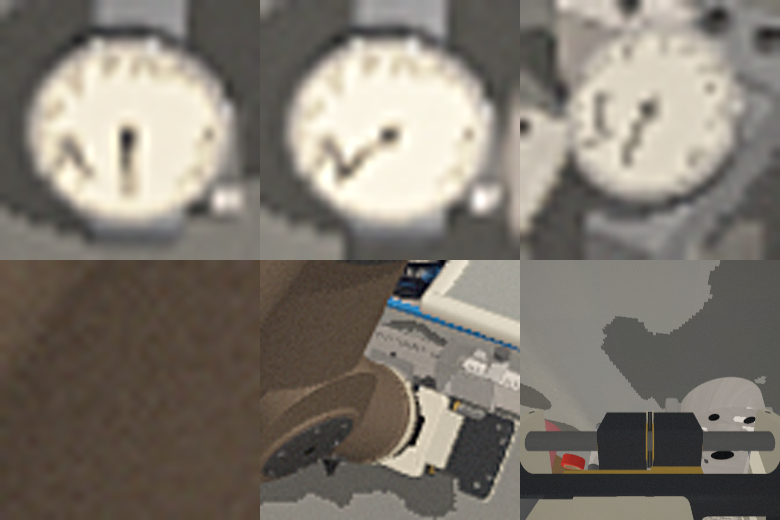

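The picture's first tile shows the dial at zero, pointer straight down. The second tile is now: the pointer has turned about 44°, just at the start of the grey band at (345, 178), so about 3.7 N. I'll push a little further and measure the pointer angle in the top image.

```bash
cat > dial.py <<'E'
from h import *; import sys
def ang(im):
    g=im[171:199,283:311].astype(np.float32).mean(2); g=cv2.resize(g,(280,280),interpolation=cv2.INTER_CUBIC); c=np.array([138.,143.])
    a=np.arange(-30,130,1.); v=[np.mean([g[int(c[1]+r*np.cos(np.radians(t))),int(c[0]-r*np.sin(np.radians(t)))] for r in range(18,46,2)]) for t in a]
    v=np.array(v); k=v.argmin(); w=np.clip(v.max()*0+np.median(v)-v,0,None)*(abs(a-a[k])<18); return round(float((w*a).sum()/w.sum()),1)
for f in("top0","t7"): print(f,ang(cv2.imread(f"pics/{f}.png")))
print("now",ang(arm.get_image("top")))
E
python3 dial.py; python3 -m inch '0 0.0005 0 0 0; 0 0.001 0 0 0; 0 0.001 0 0 0;0 0.001 0 0 0' |grep -E "posi|^force:"; python3 dial.py | tail -1
```

```text
top0 3.8
t7 47.7
now 48.0
position: [0.5792, -0.147, 0.0329]
force: [-11.4, -16.8, 13.3]
now 58.9
```

```bash
python3 -m inch '0 0.0005 0 0 0; 0 0.001 0 0 0; 0 0.001 0 0 0;0 0.001 0 0 0' |grep -E "posi|^force:"; python3 dial.py | tail -1
```

```text
position: [0.5791, -0.1467, 0.0328]
force: [-12.4, -19.1, 14.9]
now 79.5
```

```bash
python3 -m inch '0 -0.002 0 0 0; 0 -0.005 0 0 0; 0 -0.008 0.0005 0 0; 0 -0.014 0.001 0 0; 0 -0.024 0.002 0 0' |grep -E "posi|^force:"; python3 dial.py | tail -1; python3 -m inch '0 -0.01 0.001 0 0; 0 -0.02 0.002 0 0;0 -0.02 0.002 0 0' >/dev/null; python3 dial.py | tail -1; python3 to2.py .48 -.2 .155
```

```text
position: [0.58, -0.1622, 0.0321]
force: [0.7, -0.4, -0.5]
now 81.5
now 81.1
shift [-0.0125 -0.0314 -0.1554] roll -0.004
pos [ 0.5796 -0.1843  0.032 ] tip [ 0.5926 -0.1862  0.0183] x [-0.725  0.004 -0.688] z [ 0.685 -0.1   -0.722] F [-0.53  0.73 -0.13] w 0.004 t 39.6
q [ 0.662  0.711 -0.505  2.391  2.901  0.678 -0.972]
elbow [ 0.26 -0.25  0.69]
```

The jaw holds on its own, with the pointer mid-band at about 77°, or 6.4 N. Withdrawing the way I came in.

```bash
python3 -m inch '-0.002 -0.01 -0.02 0 0; -0.004 -0.015 -0.05 0 0; -0.007 -0.02 -0.08 0 0; -0.01 -0.02 -0.11 0 0; -0.012 -0.02 -0.14 0 0' >/dev/null; python3 to2.py .48 -.2 .155; python3 dial.py|tail -1
python3 - <<'E'
from h import *
cal=arm.get_calibration("wrist"); arm.get_image("wrist")
for q in("flange","jaw"):
    for r in arm.place_of("wrist",q)[:1]: print(q,r["conf"],np.round(at("wrist",r["point"],0,cal),4))
E
```

```text
shift [-0.0005 -0.013  -0.0144] roll -0.002
pos [ 0.4904 -0.1885  0.1434] tip [ 0.5034 -0.1904  0.1297] x [-0.726  0.002 -0.688] z [ 0.684 -0.098 -0.722] F [ 0.29 -0.1   1.  ] w 0.005 t 40.1
q [ 0.916  0.36  -0.649  2.504  3.02   0.409 -1.098]
elbow [ 0.09 -0.18  0.79]
now 81.1
flange 0.61 [ 0.5996 -0.061  -0.    ]
jaw 0.57 [ 0.6009 -0.1093  0.    ]
```

```bash
python3 -c "
from cell import arm; print(arm.sign_off())"
```

```text
the job is handed in; nothing more can be done
None
```

The flange is against the back stop and gripped between the jaw and the anvil at about 6.4 N, read from the dial pointer, which stayed steady after the arm let go; no bump on the lamp or anything else showed in the force readings or pictures, and the job was handed in at about 40 s of the 72 s allowed.

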